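Brush out the sample beakers, set them on the rail and cover them

TASK

Take the bottle brush from its stand and brush out every beaker standing on the table, one after another from left to right (as seen from the robot): in each, go right down to the bottom, up to the mouth and right down to the bottom again. When the job is done all the beakers must stand upright and side by side, centred across the narrow raised drying rail, each covered against dust with one of the lids sitting squarely on its rim, and the brush must hang by its collar in the fork of its stand again. There may be two or three beakers; a lid too many may stay on the table; leave the other things on the table where they are.

Things in the scene. Friction and masses are not known exactly. Their poses are not given: they have to be found in the camera images.
- beaker_a: Plain white plastic beaker, upright, open at the top: outside 58 mm across, 85 mm tall, wall 3.5 mm, bottom 6 mm thick, about 0.25 kg, mouth 51 mm across. Origin: centre of its underside, z up. The leftmost (largest y) of the beakers at the start, may be absent.
- beaker_b: Plain white plastic beaker, upright, open at the top: outside 58 mm across, 85 mm tall, wall 3.5 mm, bottom 6 mm thick, about 0.25 kg, mouth 51 mm across. Origin: centre of its underside, z up. Starts between the places of beaker_a and beaker_c, may be absent.
- beaker_c: Plain white plastic beaker, upright, open at the top: outside 58 mm across, 85 mm tall, wall 3.5 mm, bottom 6 mm thick, about 0.25 kg, mouth 51 mm across. Origin: centre of its underside, z up. The rightmost (smallest y) of the beakers at the start, may be absent.
- lid_a: One of three like lids, flat on the table left of the beakers at the start, 35 g: grey disc 64 mm across, 5 mm thick; below it a plug 42 mm across, 6 mm deep, that drops loosely into a beaker's mouth; on top a black stem 12 mm across, 5 to 35 mm up (grip at 28 mm), with a cap 20 mm across up to 42 mm. Origin: centre of the disc's underside (6 mm above the table when it lies there), z up.
- lid_b: One of three like lids, flat on the table left of the beakers at the start, 35 g: grey disc 64 mm across, 5 mm thick; below it a plug 42 mm across, 6 mm deep, that drops loosely into a beaker's mouth; on top a black stem 12 mm across, 5 to 35 mm up (grip at 28 mm), with a cap 20 mm across up to 42 mm. Origin: centre of the disc's underside (6 mm above the table when it lies there), z up.
- lid_c: One of three like lids, flat on the table left of the beakers at the start, 35 g: grey disc 64 mm across, 5 mm thick; below it a plug 42 mm across, 6 mm deep, that drops loosely into a beaker's mouth; on top a black stem 12 mm across, 5 to 35 mm up (grip at 28 mm), with a cap 20 mm across up to 42 mm. Origin: centre of the disc's underside (6 mm above the table when it lies there), z up.
- brush: Bottle brush, 165 mm long, 80 g, hanging upright in its stand at the start. Origin: bristle tip (lower end), z up along it. From the tip up: stiff white bristles 24 mm across, 0 to 48 mm; shaft 8 mm across; black collar 28 mm across at 105 to 110 mm; round black handle 16 mm across, 110 to 154 mm (grip here, at 135 mm); knob 24 mm across, 154 to 165 mm.
- brush_collar (a point): Centre of the underside of the brush's collar, 105 mm above the bristle tip.
- brush_stand: Fixed stand, grey base 120 x 90 x 8 mm. Origin: centre of its underside, z up. A 16 mm post at x = +52 mm carries two level prongs, tops 130 mm up, x = -24 to +50 mm, each 10 mm wide, with a 13 mm slot between, open at the -x end; lips 3 mm high at x = -24 to -20 mm. The bristles do not pass the slot: lift the collar over the lips and go out towards -x; come in the same way.
- fork (a point): Point midway between the prongs at the height of their tops (130 mm), above the base's centre, where the underside of the collar belongs. Axes as the stand's.
- rail: Fixed drying rail: level bar 340 mm long (along its y), 26 mm wide (along its x), black rubber top 55 mm above the table, on two feet 70 mm deep and 40 mm wide at y = +130 and -130 mm. Origin: on the table below its middle.
- rail_top (a point): Middle of the rail's top face (55 mm up); y runs along the rail, x across it. The rail is long enough for three beakers 105 mm apart.
- chip_box: Small black box with clear lid, 67 x 62 x 19 mm, on the left beyond the rail's end, a bystander. Origin: centre of its underside.
- objective_can: Black cylindrical can 41 mm across, 65 mm tall, at the far right, beside the brush stand, a bystander. Origin: centre of its underside.

How it is judged (in metres and radians):
On the way, in this order (a step that is already met when the one before it is completed fails the run):
1. the brush tip is within 15 mm of the inside bottom of beaker_a (z of brush in the frame of beaker_a between -0.005 and 0.021 m and horizontal distance between brush and beaker_a below 0.025 m), for 0.04 s.
2. the tip has come up to the top third of beaker_a or just above it (z of brush in the frame of beaker_a above 0.055 m and horizontal distance between brush and beaker_a below 0.035 m), for 0.04 s.
3. the tip is down near the bottom of beaker_a again (all of step 1), for 0.04 s.
4. the brush tip is within 15 mm of the inside bottom of beaker_b (z of brush in the frame of beaker_b between -0.005 and 0.021 m and horizontal distance between brush and beaker_b below 0.025 m), for 0.04 s.
5. the tip has come up to the top third of beaker_b or just above it (z of brush in the frame of beaker_b above 0.055 m and horizontal distance between brush and beaker_b below 0.035 m), for 0.04 s.
6. the tip is down near the bottom of beaker_b again (all of step 4), for 0.04 s.
7. the brush tip is within 15 mm of the inside bottom of beaker_c (z of brush in the frame of beaker_c between -0.005 and 0.021 m and horizontal distance between brush and beaker_c below 0.025 m), for 0.04 s.
8. the tip has come up to the top third of beaker_c or just above it (z of brush in the frame of beaker_c above 0.055 m and horizontal distance between brush and beaker_c below 0.035 m), for 0.04 s.
9. the tip is down near the bottom of beaker_c again (all of step 7), for 0.04 s.
At the end, for the whole second after the job is handed in: Every beaker present stands upright (0.1 rad) and still with its foot on the rail, within 11 mm of its centre line and 160 mm of its middle, a lid flat on its rim, centred within 12 mm; the brush hangs upright (0.2 rad) and still with its collar on the prongs, within 16 mm of the fork point (x of beaker_a in the frame of rail_top between -0.011 and 0.011 m and y of beaker_a in the frame of rail_top between -0.16 and 0.16 m and z of beaker_a in the frame of rail_top between -0.004 and 0.006 m and angle between each of beaker_a, beaker_b, beaker_c's own z axis and vertical below 0.1 rad and linear speed of each of beaker_a, beaker_b, beaker_c below 0.02 m/s and x of beaker_b in the frame of rail_top between -0.011 and 0.011 m and y of beaker_b in the frame of rail_top between -0.16 and 0.16 m and z of beaker_b in the frame of rail_top between -0.004 and 0.006 m and x of beaker_c in the frame of rail_top between -0.011 and 0.011 m and y of beaker_c in the frame of rail_top between -0.16 and 0.16 m and z of beaker_c in the frame of rail_top between -0.004 and 0.006 m and ((horizontal distance between lid_a and beaker_a below 0.012 m and z of lid_a in the frame of beaker_a between 0.081 and 0.091 m and angle between lid_a's own z axis and vertical below 0.12 rad and linear speed of lid_a below 0.02 m/s) or (horizontal distance between lid_b and beaker_a below 0.012 m and z of lid_b in the frame of beaker_a between 0.081 and 0.091 m and angle between lid_b's own z axis and vertical below 0.12 rad and linear speed of lid_b below 0.02 m/s) or (horizontal distance between lid_c and beaker_a below 0.012 m and z of lid_c in the frame of beaker_a between 0.081 and 0.091 m and angle between lid_c's own z axis and vertical below 0.12 rad and linear speed of lid_c below 0.02 m/s)) and ((horizontal distance between lid_a and beaker_b below 0.012 m and z of lid_a in the frame of beaker_b between 0.081 and 0.091 m and angle between lid_a's own z axis and vertical below 0.12 rad and linear speed of lid_a below 0.02 m/s) or (horizontal distance between lid_b and beaker_b below 0.012 m and z of lid_b in the frame of beaker_b between 0.081 and 0.091 m and angle between lid_b's own z axis and vertical below 0.12 rad and linear speed of lid_b below 0.02 m/s) or (horizontal distance between lid_c and beaker_b below 0.012 m and z of lid_c in the frame of beaker_b between 0.081 and 0.091 m and angle between lid_c's own z axis and vertical below 0.12 rad and linear speed of lid_c below 0.02 m/s)) and ((horizontal distance between lid_a and beaker_c below 0.012 m and z of lid_a in the frame of beaker_c between 0.081 and 0.091 m and angle between lid_a's own z axis and vertical below 0.12 rad and linear speed of lid_a below 0.02 m/s) or (horizontal distance between lid_b and beaker_c below 0.012 m and z of lid_b in the frame of beaker_c between 0.081 and 0.091 m and angle between lid_b's own z axis and vertical below 0.12 rad and linear speed of lid_b below 0.02 m/s) or (horizontal distance between lid_c and beaker_c below 0.012 m and z of lid_c in the frame of beaker_c between 0.081 and 0.091 m and angle between lid_c's own z axis and vertical below 0.12 rad and linear speed of lid_c below 0.02 m/s)) and horizontal distance between brush_collar and fork below 0.016 m and z of brush_collar in the frame of fork between -0.004 and 0.008 m and angle between brush's own z axis and vertical below 0.2 rad and linear speed of brush below 0.03 m/s); the robot touches nothing.
It fails at once if the chip box or objective can is pushed more than 40 mm (distance of any of chip_box, objective_can from where it was at the start of the episode above 0.04 m).
Of beaker_a, beaker_b, beaker_c only 2 to 3 are there at a start; the rules pass over those that are not, and their reading is None.
At some moment in a run one of lid_a, lid_b, lid_c may be knocked a few centimetres aside while the robot is not near it.
Once in a run the grip may slacken for a moment while it holds something.
It also fails if it takes over 210 s, if anything falls off the work surface, if the arm or the gripper's body presses on something with over 40 N, if the wrist force passes 120 N, or if a joint passes its speed limit or range.

ROBOT

A 6-joint arm with a two-finger parallel gripper is mounted at the origin on a cart in front of the work surface, level with it; the furniture and walls round the work are solid. World frame = base frame: x ahead of the robot, y to its left, z up, the work surface at z = 0. Lengths are in mm, angles in rad, forces in N, time in s.
With the tool pointing down it reaches from about 425 to 1125 mm from the base axis. Payload 14.9 kg.
Tool frame: the origin (TCP) lies at the very end of the fingers, on their centre line; the grasp point (between the pads) lies 19 mm behind it; z points along the fingers, y is the line along which they close (so a half turn about z gives the same grasp; the last joint's range is limited). The gripper opens to 91 mm and grips with 3 to 60 N. Pads are 32 mm wide; open, the fingers measure 118 mm over their backs; the gripper's body (76 mm by 178 mm) begins 60 mm behind the grasp point.
Start: joints at [1.276, 0.379, 1.734, -0, 1.028, -0.033], TCP at [181.18, 676.159, 177.732] pointing down, gripper open.
Joint ranges: [-2.77, 2.77], [-0.74, 2.19], [0, 2.66], [-1.06, 4.2], [0.31, 2.87], [-3.08, 3.08]. Speed limits (rad/s): [1.89, 1.89, 2.39, 3.14, 3.14, 3.14].

INTERFACE

Orientations are given as a rotation vector (axis times angle).
In Python, from bench import * gives the robot as it stands. The module is installed in compiled form; this text tells all that it offers.
- The arm moves only by the tool play_rows, never from a script. Its argument "targets" is a list of rows, each an object with "linear": the shift along the tool's x, y, z in mm, a list of three; "spin": the turn about the tool's z in degrees; "gripper": the closure, from -1 (fully open) to 1 (shut), so that 0 is half open. A call has 1 to 12 rows; each row shifts and turns the commanded pose from where the row before left it, along the tool's axes as they then stand; what a row does not reach is not made up. A row lasts 1/12 s, in which the tool goes at most 41.7 mm and 7.16 degrees, less where a joint would pass 70% of its speed; a pose out of reach is approached as far as the arm can. A call is refused whole if a number of a shift passes 41.7 or a number of a turn 7.16, either way. A call with a gripper value outside its range is refused whole. The fingers move at their own pace and stop on an object; the grip force is fixed at half the most. Time passes only in rows, so rows that do not move let the fingers close. It gives the time, the measured TCP pose, the force, the opening and the grip force at its end, in the units of the state.
- sense(): the state, without advancing time (a new reading comes with each control period).
- camera(name): name is "side" or "top"; returns a dict with "image" (400x640x3 uint8, red, green, blue), "K" (3x3 intrinsics, pixels), "rvec" (rotation vector, rad) and "tvec" (3), from world to camera coordinates, as OpenCV has them. Camera axes: x right, y down, z forward; pixel columns grow to the right and rows downward; lengths in mm; the calibration is good to about 2 mm. A picture is of the moment at which its call begins. There is no depth.
- hand_in(): hands the job in; it is judged then, once.
The state is a dict: "t": time; "joint_positions": joint angles; "qvel": joint speeds; "joint_efforts": joint torques, N m; "ee_pos": TCP position; "ee_rot": TCP orientation; "contact_force": force on the tool from outside, world axes, zero at the start; "torque": the same for the moment, N m; "width": opening from 0.0 (shut) to 1.0 (fully open); "gripper_force": force on a finger pad.
Only numpy, scipy, OpenCV 4.12 (cv2) and the standard library are available. Lean on these libraries where they do the work, as an engineer would, in place of code of your own. Each camera call takes 0.05 s, during which the arm holds its last target. There are 200 camera calls.

## Working session

There is one attempt and no reset: what is moved stays moved. The work goes in short steps, Python scripts to look and compute and a tool call to move; the robot and the scene stay as the last step left them, time stands still between calls to the robot, and variables do not carry over. Pictures are saved under pics/ and viewed, at most 14 in all, crops included, and the job is handed in when it is done.

Besides the shell and the picture viewer there is one more tool, called after "Call:" as name(argument=value, ...) on one line, values as JSON. play_rows: Moves the arm, as the interface text tells. Its arguments: {"type":"object","properties":{"targets":{"type":"array"}},"required":["targets"]}

```bash
mkdir -p pics
cat > h.py <<'E'
from bench import *
import numpy as np, cv2
def cam(n):
    c=camera(n); R=cv2.Rodrigues(np.array(c['rvec'],float))[0]
    return c['image'],np.array(c['K'],float),R,np.array(c['tvec'],float).ravel()
def ray(c,u,v,z):
    _,K,R,t=c; d=R.T@np.linalg.solve(K,[u,v,1.]); o=-R.T@t
    return (o+d*(z-o[2])/d[2])[:2].round(1)
def proj(c,p):
    _,K,R,t=c; q=K@(R@np.array(p,float)+t); return (q[:2]/q[2]).round(1)
def save(c,n,crop=None,s=1):
    im=c[0][...,::-1]
    if crop: x0,y0,x1,y1=crop; im=im[y0:y1,x0:x1]
    cv2.imwrite(n,cv2.resize(im,None,fx=s,fy=s,interpolation=cv2.INTER_CUBIC))
E
python3 - <<'E'
from h import *
for n in('top','side'):
    c=cam(n); save(c,f'pics/{n}0.png',None,1.25); print(n,c[1],-c[2].T@c[3],c[2])
s=sense();print(s)
E
```

```text
top [[434.46610128   0.         322.98007259]
 [  0.         434.46610128 195.99539918]
 [  0.           0.           1.        ]] [ 460.87436084  -45.26214832 1245.48455942] [[ 0.00548191 -0.99968399 -0.02453291]
 [-0.99566028 -0.00317737 -0.09300812]
 [ 0.09290078  0.02493631 -0.99536306]]
side [[381.17370232   0.         318.16443662]
 [  0.         381.17370232 199.24168428]
 [  0.           0.           1.        ]] [406.62845355 482.71331079 974.49450237] [[-9.68368828e-01 -2.49521973e-01  7.73452835e-04]
 [-2.13224770e-01  8.25885202e-01 -5.21966312e-01]
 [ 1.29603280e-01 -5.05620825e-01 -8.52965750e-01]]
{'t': 0.1, 'joint_positions': array([ 1.27572783e+00,  3.79352839e-01,  1.73469447e+00,  4.59932216e-06,
        1.02849422e+00, -3.33021250e-02]), 'qvel': array([-0.00061863,  0.00054613, -0.00074818,  0.00040973,  0.00037599,
       -0.00043662]), 'joint_efforts': array([-1.32220703e-04, -7.65039325e+01, -4.35293341e+01,  6.50918623e-02,
        3.98693187e-02, -1.10126448e-04]), 'ee_pos': array([181.04862747, 675.79665478, 177.16997842]), 'ee_rot': array([-4.09991620e-01, -3.11456421e+00,  1.46936603e-03]), 'contact_force': array([-0.21060364, -0.66985648, -0.69901785]), 'torque': array([ 0.00700558, -0.01380282, -0.0054215 ]), 'gripper_force': 0.0, 'width': 1.0003046520065215}
```

View pics/top0.png

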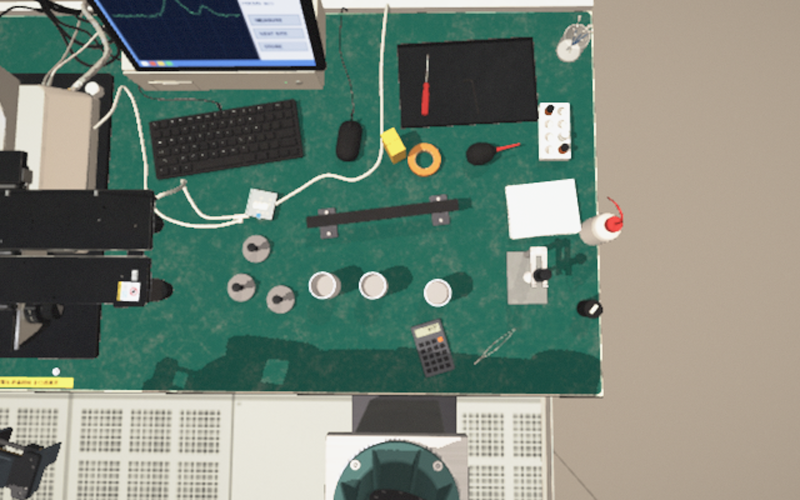

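View pics/side0.png

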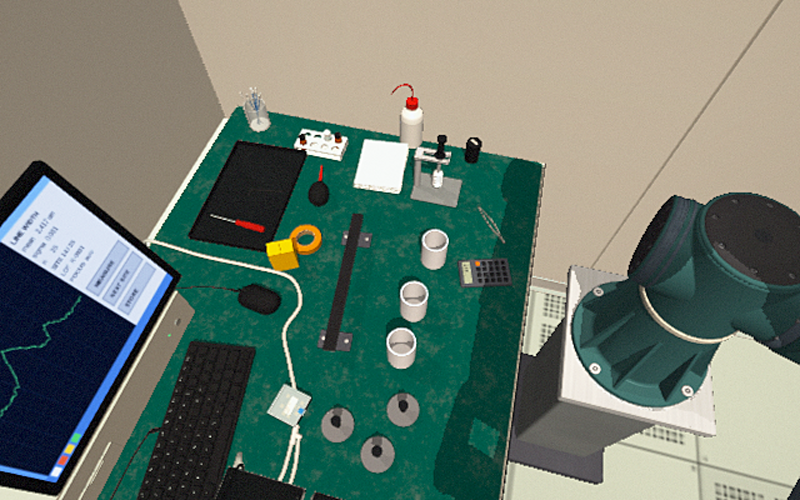

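Three beakers are present (top, 800-px view, at about (324,285), (373,285), (437,292)). The lids are at (256,249), (241,287), (280,299). The rail runs from (308,220) to (470,205), and the stand is near (528,277) with its post towards +x. I'll enlarge these for precision.

Run:
```python
from h import *
c=cam('top'); save(c,'pics/t1.png',(180,150,380,260),4); save(c,'pics/t2.png',(340,150,490,260),5)
c=cam('side'); save(c,'pics/s1.png',(230,90,430,240),4)
```

```text
(no output)
```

View pics/t1.png

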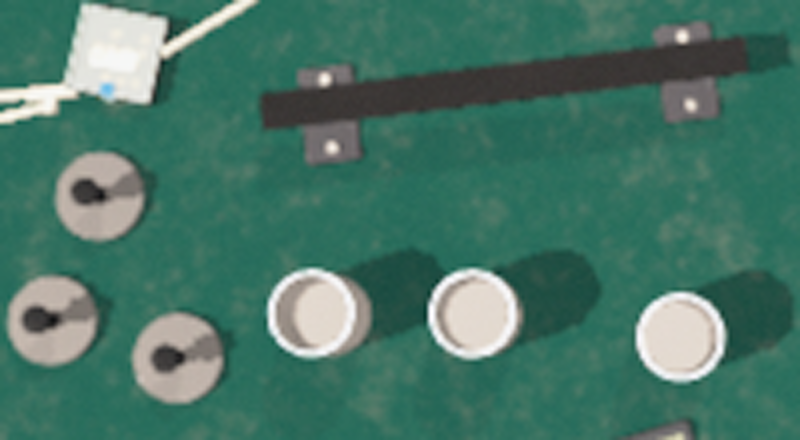

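View pics/t2.png

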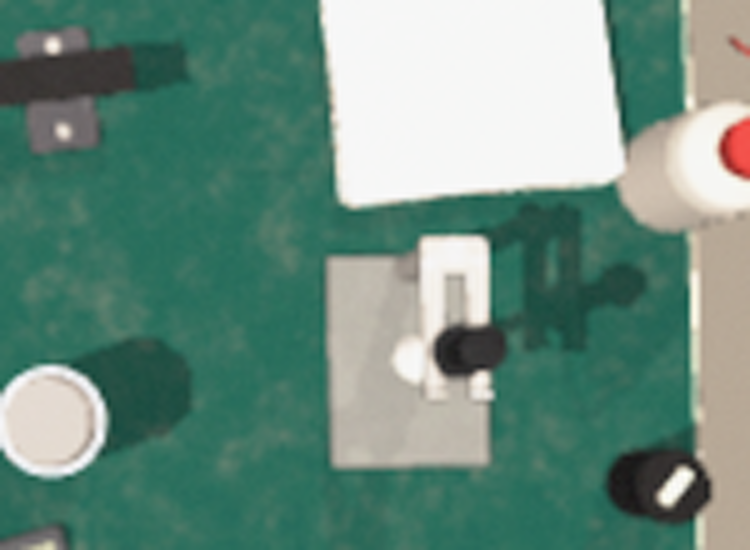

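View pics/s1.png

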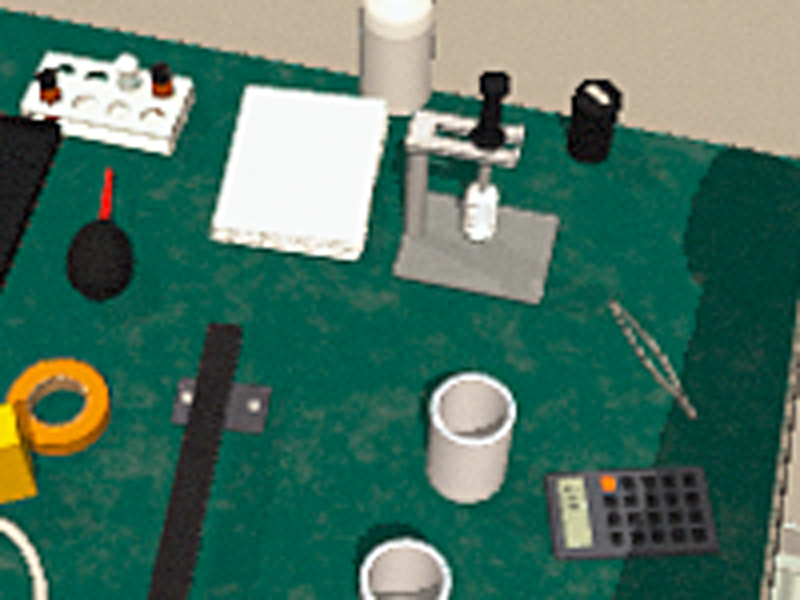

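The beakers' rims, the lid discs, the rail's corners and the stand read off cleanly from these crops. Now I'll convert them to positions.

Run:
```python
from h import *
c=cam('top')
t1=lambda x,y,z: ray(c,180+x/4-.375,150+y/4-.375,z)
t2=lambda x,y,z: ray(c,340+x/5-.4,150+y/5-.4,z)
for n,p in dict(a=(312,313,85),b=(474,313,85),c=(681,337,85),l1=(100,196,11),l2=(53,320,11),l3=(178,357,11),l1cap=(83,191,48),l2cap=(34,320,48),l3cap=(163,357,48)).items(): print(n,t1(*p))
print('rail',*[t1(*p,55) for p in((261,95),(265,129),(748,70),(745,37))], t1(505,83,55))
print('base',*[t2(*p,8) for p in((326,256),(490,467),(327,468),(408,362))])
print('knob',t2(485,345,190),'prong ends',t2(436,400,130),t2(482,402,130),'postend',t2(420,237,130),t2(490,237,130))
s=cam('side'); f=lambda x,y,z: ray(s,230+x/4-.375,90+y/4-.375,z)
print('side c rim',f(472,407,85),'knob',f(494,80,190),'base',f(542,301,8),f(396,272,8),f(557,215,8),'b rim?',f(405,583,85))
```

```text
a [483.  158.2]
b [483.5  49.7]
c [468.3 -88.2]
l1 [567.4 325.7]
l2 [478.5 356.7]
l3 [452.7 266.3]
l1cap [567.7 326.6]
l2cap [477.9 357.9]
l3cap [452.9 267.3]
rail [634.4 202. ] [610.6 198.7] [ 652.5 -135.6] [ 675.6 -133.7] [643.1  32.4]
base [ 563.4 -247.2] [ 444.5 -337.7] [ 443.4 -246.3] [ 503.3 -292.7]
knob [ 505.5 -293.4] prong ends [ 479.9 -282.2] [ 479.  -305.5] postend [ 563.2 -275.4] [ 563.3 -311.1]
side c rim [469.1 -89.7] knob [ 504.3 -293.7] base [ 442.  -249.9] [ 560. -249.] [ 446.5 -338.8] b rim? [482.6  53.3]
```

Call:
play_rows(targets=[{"linear":[-20,-28.4,-6],"spin":0,"gripper":-0.3},{"linear":[-20,-28.4,-6],"spin":0,"gripper":-0.3},{"linear":[-20,-28.4,-6],"spin":0,"gripper":-0.3},{"linear":[-20,-28.4,-6],"spin":0,"gripper":-0.3},{"linear":[-20,-28.4,-6],"spin":0,"gripper":-0.3},{"linear":[-20,-28.4,-6],"spin":0,"gripper":-0.3},{"linear":[-20,-28.4,-6],"spin":0,"gripper":-0.3},{"linear":[-20,-28.4,-6],"spin":0,"gripper":-0.3},{"linear":[-20,-28.4,-6],"spin":0,"gripper":-0.3},{"linear":[-20,-28.4,-6],"spin":0,"gripper":-0.3}])

```text
t: 1.13
ee_pos: [301.0, 348.5, 238.0]
ee_rot: [0.409, 3.115, 0.0]
contact_force: [0.9, 0.5, 0.7]
width: 0.649
gripper_force: 0.0
```

Call:
play_rows(targets=[{"linear":[0,0,-2],"spin":6.85,"gripper":-0.3},{"linear":[0,0,-2],"spin":6.85,"gripper":-0.3},{"linear":[0,0,-2],"spin":6.85,"gripper":-0.3},{"linear":[0,0,-2],"spin":6.85,"gripper":-0.3},{"linear":[0,0,-2],"spin":6.85,"gripper":-0.3},{"linear":[0,0,-2],"spin":6.85,"gripper":-0.3},{"linear":[0,0,-2],"spin":6.85,"gripper":-0.3},{"linear":[0,0,-2],"spin":6.85,"gripper":-0.3},{"linear":[0,0,-2],"spin":6.85,"gripper":-0.3},{"linear":[0,0,-2],"spin":6.85,"gripper":-0.3},{"linear":[0,0,-2],"spin":6.55,"gripper":-0.3},{"linear":[0,0,0],"spin":0,"gripper":-0.3}])

```text
t: 2.13
ee_pos: [301.0, 350.2, 260.1]
ee_rot: [-2.228, -2.214, -0.001]
contact_force: [-0.3, 0.9, 0.1]
width: 0.653
gripper_force: 0.0
```

Call:
play_rows(targets=[{"linear":[-31.3,21.1,0],"spin":0,"gripper":-0.3},{"linear":[-31.3,21.1,0],"spin":0,"gripper":-0.3},{"linear":[-31.3,21.1,0],"spin":0,"gripper":-0.3},{"linear":[-31.3,21.1,0],"spin":0,"gripper":-0.3},{"linear":[-31.3,21.1,0],"spin":0,"gripper":-0.3},{"linear":[-31.3,21.1,0],"spin":0,"gripper":-0.3},{"linear":[-31.3,21.1,0],"spin":0,"gripper":-0.3},{"linear":[-31.3,21.1,0],"spin":0,"gripper":-0.3},{"linear":[-32.7,2.9,0],"spin":0,"gripper":-0.3},{"linear":[-32.7,2.9,0],"spin":0,"gripper":-0.3},{"linear":[-32.7,2.9,0],"spin":0,"gripper":-0.3},{"linear":[-32.7,2.9,0],"spin":0,"gripper":-0.3}])

```text
t: 3.13
ee_pos: [480.7, -32.9, 259.7]
ee_rot: [2.217, 2.225, 0.0]
contact_force: [1.4, -0.9, -0.2]
width: 0.651
gripper_force: 0.0
```

Call:
play_rows(targets=[{"linear":[-32.7,2.9,0],"spin":0,"gripper":-0.3},{"linear":[-32.7,2.9,0],"spin":0,"gripper":-0.3},{"linear":[-32.7,2.9,0],"spin":0,"gripper":-0.3},{"linear":[-32.7,2.9,0],"spin":0,"gripper":-0.3},{"linear":[-32.7,2.9,0],"spin":0,"gripper":-0.3},{"linear":[-32.7,2.9,0],"spin":0,"gripper":-0.3},{"linear":[-32.7,2.9,0],"spin":0,"gripper":-0.3},{"linear":[-32.7,2.9,0],"spin":0,"gripper":-0.3},{"linear":[0,0,0],"spin":0,"gripper":-0.3},{"linear":[0,0,0],"spin":0,"gripper":-0.3}])

```text
t: 3.97
ee_pos: [503.7, -294.1, 259.3]
ee_rot: [-2.22, -2.222, 0.0]
contact_force: [0.2, -0.0, -0.5]
width: 0.651
gripper_force: 0.0
```

Call:
play_rows(targets=[{"linear":[0.8,0.8,20],"spin":0,"gripper":-0.3},{"linear":[0,0,20],"spin":0,"gripper":-0.3},{"linear":[0,0,20],"spin":0,"gripper":-0.3},{"linear":[0,0,20],"spin":0,"gripper":-0.3},{"linear":[0,0,20],"spin":0,"gripper":-0.3},{"linear":[0,0,18],"spin":0,"gripper":-0.3},{"linear":[0,0,0],"spin":0,"gripper":1},{"linear":[0,0,0],"spin":0,"gripper":1},{"linear":[0,0,0],"spin":0,"gripper":1},{"linear":[0,0,0],"spin":0,"gripper":1},{"linear":[0,0,0],"spin":0,"gripper":1},{"linear":[0,0,0],"spin":0,"gripper":1}])

```text
t: 4.97
ee_pos: [505.1, -292.3, 142.6]
ee_rot: [2.221, 2.22, 0.0]
contact_force: [-0.9, -0.8, 3.9]
width: 0.248
gripper_force: 30.1
```

Call:
play_rows(targets=[{"linear":[0,0,0],"spin":0,"gripper":1},{"linear":[0,0,0],"spin":0,"gripper":1}])

```text
t: 5.13
ee_pos: [505.1, -292.4, 142.6]
ee_rot: [2.222, 2.22, 0.0]
contact_force: [-2.2, 1.2, 7.3]
width: 0.248
gripper_force: 30.0
```

Run:
```python
from h import *
c=cam('side'); save(c,'pics/s2.png',(290,60,390,150),8); print(proj(c,(505,-293,130)),proj(c,(505,-293,190)))
```

```text
[351.2 124.4] [352.8 109.8]
```

View pics/s2.png

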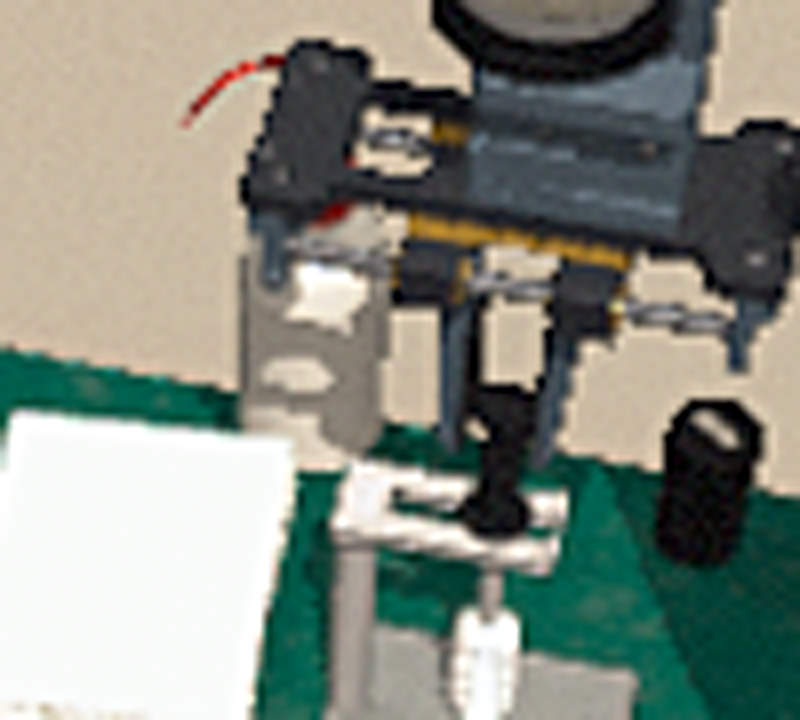

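The pads (black, inside the blue-grey fingers at about (460,440) and (540,450)) seem to have closed on the knob's edge, since the width is 22.6 mm. I'll reopen, go 3 mm lower and grip again.

Call:
play_rows(targets=[{"linear":[0,0,0],"spin":0,"gripper":-0.3},{"linear":[0,0,0],"spin":0,"gripper":-0.3},{"linear":[0,0,0],"spin":0,"gripper":-0.3},{"linear":[0,0,3],"spin":0,"gripper":-0.3},{"linear":[0,0,0],"spin":0,"gripper":-0.3}])

```text
t: 5.6
ee_pos: [504.4, -292.0, 138.2]
ee_rot: [-2.222, -2.22, 0.0]
contact_force: [-0.3, -0.2, -1.5]
width: 0.584
gripper_force: 0.0
```

Call:
play_rows(targets=[{"linear":[0,0,0],"spin":0,"gripper":1},{"linear":[0,0,0],"spin":0,"gripper":1},{"linear":[0,0,0],"spin":0,"gripper":1},{"linear":[0,0,0],"spin":0,"gripper":1},{"linear":[0,0,0],"spin":0,"gripper":1},{"linear":[0,0,0],"spin":0,"gripper":1},{"linear":[0,0,0],"spin":0,"gripper":1},{"linear":[0,0,0],"spin":0,"gripper":1}])

```text
t: 6.27
ee_pos: [504.7, -292.1, 138.8]
ee_rot: [2.222, 2.22, 0.0]
contact_force: [0.5, -0.7, 0.4]
width: 0.251
gripper_force: 30.0
```

Run:
```python
from h import *
c=cam('side'); save(c,'pics/s3.png',(325,95,375,140),14)
f=lambda p:((proj(c,p)-[325,95]+.5)*14).round()
for p in((505,-293,130),(505,-293,135),(505,-293,179),(505,-293,190),(505+13,-293,139),(505-13,-293,139),(505+13,-277,139),(505-13,-277,139)):print(p,f(p))
```

```text
(505, -293, 130) [374. 419.]
(505, -293, 135) [377. 403.]
(505, -293, 179) [392. 253.]
(505, -293, 190) [396. 214.]
(518, -293, 139) [316. 378.]
(492, -293, 139) [438. 402.]
(518, -277, 139) [301. 434.]
(492, -277, 139) [423. 456.]
```

View pics/s3.png

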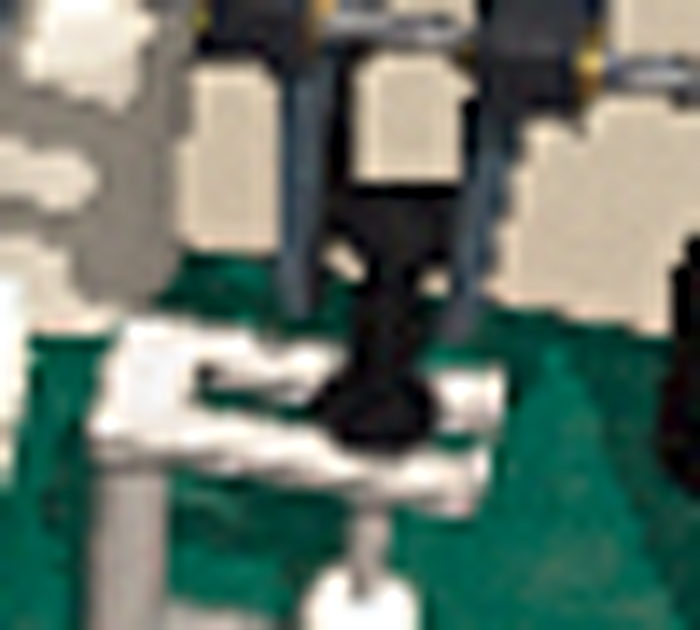

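The finger ends show at about (300,315) and (455,335). A TCP at z 139 would put them about 19 mm lower, and there are light gaps beneath the knob beside the handle, so the fingers hold only the knob. I'll open and go lower carefully, watching the force.

Call:
play_rows(targets=[{"linear":[0,0,0],"spin":0,"gripper":-0.3},{"linear":[0,0,0],"spin":0,"gripper":-0.3},{"linear":[0,0,0],"spin":0,"gripper":-0.3},{"linear":[0,0,3],"spin":0,"gripper":-0.3},{"linear":[0,0,3],"spin":0,"gripper":-0.3},{"linear":[0,0,0],"spin":0,"gripper":-0.3}])

```text
t: 6.82
ee_pos: [504.3, -291.8, 131.9]
ee_rot: [-2.222, -2.22, 0.0]
contact_force: [0.4, -0.3, 0.4]
width: 0.64
gripper_force: 0.0
```

Call:
play_rows(targets=[{"linear":[0,0,2],"spin":0,"gripper":-0.3},{"linear":[0,0,1],"spin":0,"gripper":-0.3},{"linear":[0,0,1],"spin":0,"gripper":-0.3},{"linear":[0,0,0],"spin":0,"gripper":-0.3}])

```text
t: 7.15
ee_pos: [504.6, -292.1, 128.5]
ee_rot: [-2.222, -2.22, 0.0]
contact_force: [-0.5, 1.0, -1.1]
width: 0.65
gripper_force: 0.0
```

No contact, so the finger ends really do sit about 19 mm above the reported TCP. I'll continue down.

Call:
play_rows(targets=[{"linear":[-0.8,0,2],"spin":0,"gripper":-0.3},{"linear":[0,0,2],"spin":0,"gripper":-0.3},{"linear":[0,0,2],"spin":0,"gripper":-0.3},{"linear":[0,0,0],"spin":0,"gripper":-0.3},{"linear":[0,0,0],"spin":0,"gripper":1},{"linear":[0,0,0],"spin":0,"gripper":1},{"linear":[0,0,0],"spin":0,"gripper":1},{"linear":[0,0,0],"spin":0,"gripper":1},{"linear":[0,0,0],"spin":0,"gripper":1},{"linear":[0,0,0],"spin":0,"gripper":1},{"linear":[0,0,0],"spin":0,"gripper":1},{"linear":[0,0,0],"spin":0,"gripper":1}])

```text
t: 8.15
ee_pos: [504.7, -292.9, 122.8]
ee_rot: [2.222, 2.22, -0.0]
contact_force: [-0.5, -0.6, 1.2]
width: 0.247
gripper_force: 30.0
```

Run:
```python
from h import *
c=cam('side'); save(c,'pics/s4.png',(325,85,375,135),12)
f=lambda p:((proj(c,p)-[325,85]+.5)*12).round()
for p in((505,-293,130),(505,-293,135),(505,-293,179),(505,-293,190),(518,-293,142),(492,-293,142)):print(p,f(p))
```

```text
(505, -293, 130) [320. 479.]
(505, -293, 135) [323. 466.]
(505, -293, 179) [336. 337.]
(505, -293, 190) [340. 304.]
(518, -293, 142) [272. 436.]
(492, -293, 142) [377. 455.]
```

View pics/s4.png

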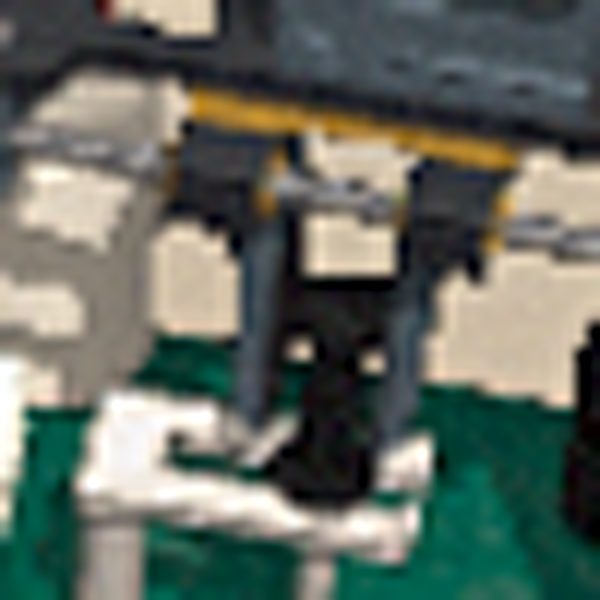

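The fingers still pinch the knob (at (340,300)), and the straight pads always will. The brush hangs from the knob and the offset is known: tip = reading − 97.8 mm. That is usable, so I'll lift it out.

Call:
play_rows(targets=[{"linear":[0,0,-4],"spin":0,"gripper":1},{"linear":[0,0,-4],"spin":0,"gripper":1},{"linear":[0,0,-4],"spin":0,"gripper":1},{"linear":[0,0,0],"spin":0,"gripper":1},{"linear":[0,-6,0],"spin":0,"gripper":1},{"linear":[0,-10,0],"spin":0,"gripper":1},{"linear":[0,-12,0],"spin":0,"gripper":1},{"linear":[0,-12,0],"spin":0,"gripper":1},{"linear":[0,-12,0],"spin":0,"gripper":1},{"linear":[0,-10,0],"spin":0,"gripper":1},{"linear":[0,-4,0],"spin":0,"gripper":1},{"linear":[0,0,0],"spin":0,"gripper":1}])

```text
t: 9.2
ee_pos: [437.7, -292.9, 134.8]
ee_rot: [-2.223, -2.22, 0.0]
contact_force: [1.0, -0.6, -1.2]
width: 0.251
gripper_force: 30.0
```

Run:
```python
from h import *
c=cam('side'); save(c,'pics/s5.png',(330,90,400,150),10); print(sense()['ee_pos'])
f=lambda p:((proj(c,p)-[330,90]+.5)*10).round()
for z in(37,85,142,147,191,202):print(z,f((438.7,-293,z)))
```

```text
[ 438.41442812 -293.048156    134.9584089 ]
37 [402. 593.]
85 [421. 493.]
142 [444. 364.]
147 [446. 352.]
191 [466. 243.]
202 [471. 215.]
```

View pics/s5.png

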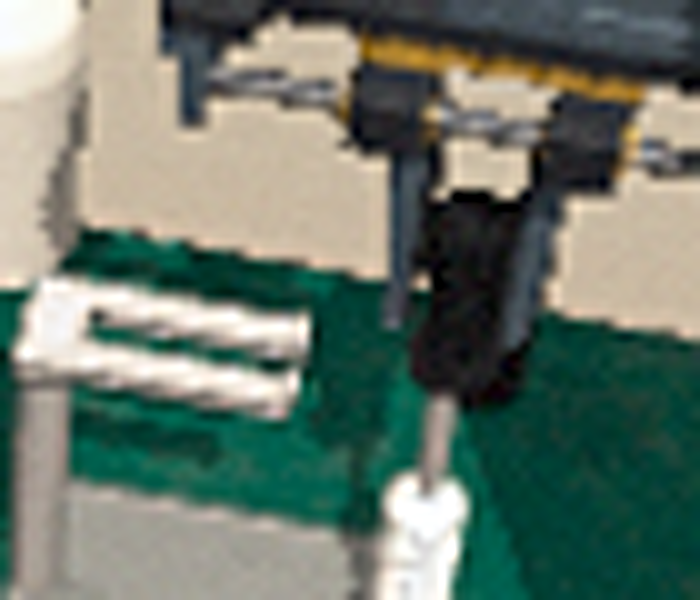

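The brush hangs straight, with the bristle top at about (425,490), where it was expected. Next I raise it and go to beaker a.

Call:
play_rows(targets=[{"linear":[0,0,-10],"spin":0,"gripper":1},{"linear":[0,0,-18],"spin":0,"gripper":1},{"linear":[0,0,-18],"spin":0,"gripper":1},{"linear":[0,0,-16],"spin":0,"gripper":1},{"linear":[0,0,-10],"spin":0,"gripper":1},{"linear":[10,3,0],"spin":0,"gripper":1},{"linear":[20,3,0],"spin":0,"gripper":1},{"linear":[30,3,0],"spin":0,"gripper":1},{"linear":[34,3,0],"spin":0,"gripper":1},{"linear":[34,3,0],"spin":0,"gripper":1},{"linear":[34,3,0],"spin":0,"gripper":1},{"linear":[34,3,0],"spin":0,"gripper":1}])

```text
t: 10.25
ee_pos: [459.4, -94.6, 206.1]
ee_rot: [-2.222, -2.22, 0.0]
contact_force: [0.2, 0.5, -1.4]
width: 0.248
gripper_force: 30.0
```

Call:
play_rows(targets=[{"linear":[34,3,0],"spin":0,"gripper":1},{"linear":[34,3,0],"spin":0,"gripper":1},{"linear":[34,3,0],"spin":0,"gripper":1},{"linear":[34,3,0],"spin":0,"gripper":1},{"linear":[34,3,0],"spin":0,"gripper":1},{"linear":[34,3,0],"spin":0,"gripper":1},{"linear":[30,3,0],"spin":0,"gripper":1},{"linear":[16,3,0],"spin":0,"gripper":1},{"linear":[4,0,0],"spin":0,"gripper":1},{"linear":[0,0,0],"spin":0,"gripper":1},{"linear":[0,0,0],"spin":0,"gripper":1}])

```text
t: 11.17
ee_pos: [483.5, 156.8, 206.2]
ee_rot: [-2.222, -2.221, 0.001]
contact_force: [0.0, 0.5, -1.5]
width: 0.253
gripper_force: 30.0
```

Run:
```python
from h import *
c=cam('side'); print(sense()['ee_pos'],sense()['width'])
f=lambda p:((proj(c,p)-[260,130]+.5)*5).round()
for z in(107,155,212,272):print(z,f((483,158,z)))
d=cam('top'); k=np.hstack([c[0][130:290,260:400],d[0][150:310,200:340]])
cv2.imwrite('pics/m6.png',cv2.resize(k[...,::-1],None,fx=2.8,fy=2.8))
```

```text
[483.60800122 156.42833113 206.31062828] 0.2522033534550607
107 [307. 699.]
155 [308. 662.]
212 [308. 611.]
272 [309. 552.]
```

View pics/m6.png

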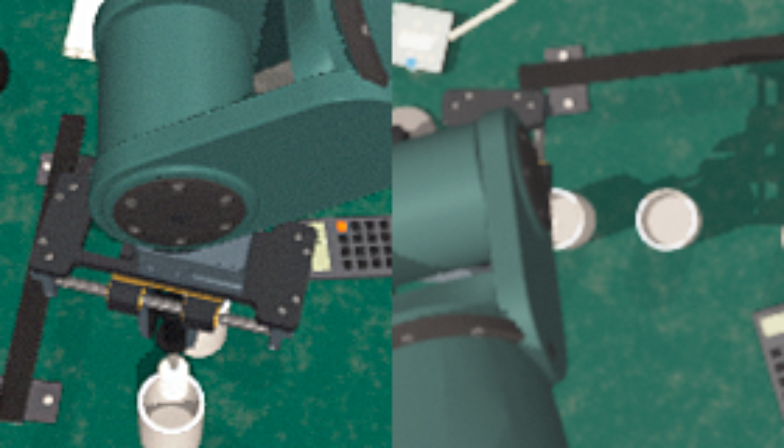

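The brush hangs over beaker a (left panel, bristles at (172,370), mouth at (170,400)). I'll plunge, raise and plunge again.

Call:
play_rows(targets=[{"linear":[1.5,-0.3,10],"spin":0,"gripper":1},{"linear":[0,0,20],"spin":0,"gripper":1},{"linear":[0,0,24],"spin":0,"gripper":1},{"linear":[0,0,24],"spin":0,"gripper":1},{"linear":[0,0,12],"spin":0,"gripper":1},{"linear":[0,0,4],"spin":0,"gripper":1},{"linear":[0,0,0],"spin":0,"gripper":1},{"linear":[0,0,0],"spin":0,"gripper":1}])

```text
t: 11.93
ee_pos: [484.3, 158.6, 113.4]
ee_rot: [2.223, 2.22, 0.001]
contact_force: [1.0, 0.7, -0.2]
width: 0.256
gripper_force: 30.0
```

Call:
play_rows(targets=[{"linear":[0,0,-10],"spin":0,"gripper":1},{"linear":[0,0,-20],"spin":0,"gripper":1},{"linear":[0,0,-20],"spin":0,"gripper":1},{"linear":[0,0,-10],"spin":0,"gripper":1},{"linear":[0,0,0],"spin":0,"gripper":1},{"linear":[0,0,0],"spin":0,"gripper":1},{"linear":[0,0,10],"spin":0,"gripper":1},{"linear":[0,0,20],"spin":0,"gripper":1},{"linear":[0,0,20],"spin":0,"gripper":1},{"linear":[0,0,12],"spin":0,"gripper":1},{"linear":[0,0,0],"spin":0,"gripper":1},{"linear":[0,0,0],"spin":0,"gripper":1}])

```text
t: 12.93
ee_pos: [483.1, 158.4, 109.7]
ee_rot: [-2.222, -2.22, 0.003]
contact_force: [0.1, 0.6, -0.6]
width: 0.252
gripper_force: 30.0
```

Call:
play_rows(targets=[{"linear":[0,0,-10],"spin":0,"gripper":1},{"linear":[0,0,-20],"spin":0,"gripper":1},{"linear":[0,0,-20],"spin":0,"gripper":1},{"linear":[0,0,-10],"spin":0,"gripper":1},{"linear":[0,0,0],"spin":0,"gripper":1},{"linear":[0,0,0],"spin":0,"gripper":1},{"linear":[0,0,10],"spin":0,"gripper":1},{"linear":[0,0,20],"spin":0,"gripper":1},{"linear":[0,0,20],"spin":0,"gripper":1},{"linear":[0,0,12],"spin":0,"gripper":1},{"linear":[0,0,0],"spin":0,"gripper":1},{"linear":[0,0,0],"spin":0,"gripper":1}])

```text
t: 13.93
ee_pos: [483.0, 158.4, 107.7]
ee_rot: [-2.222, -2.22, 0.003]
contact_force: [0.2, -0.0, -0.3]
width: 0.257
gripper_force: 30.0
```

Call:
play_rows(targets=[{"linear":[0,0,-10],"spin":0,"gripper":1},{"linear":[0,0,-22],"spin":0,"gripper":1},{"linear":[0,0,-26],"spin":0,"gripper":1},{"linear":[0,0,-26],"spin":0,"gripper":1},{"linear":[0,0,-14],"spin":0,"gripper":1},{"linear":[0,0,-2],"spin":0,"gripper":1},{"linear":[-8,0,0],"spin":0,"gripper":1},{"linear":[-24,0,0],"spin":0,"gripper":1},{"linear":[-30,0,0],"spin":0,"gripper":1},{"linear":[-30,0,0],"spin":0,"gripper":1},{"linear":[-16,0,0],"spin":0,"gripper":1},{"linear":[0,0,0],"spin":0,"gripper":1}])

```text
t: 14.93
ee_pos: [482.8, 47.8, 207.8]
ee_rot: [-2.224, -2.218, 0.002]
contact_force: [-0.7, 0.0, -1.0]
width: 0.248
gripper_force: 30.0
```

Call:
play_rows(targets=[{"linear":[0,0,0],"spin":0,"gripper":1},{"linear":[0,0,0],"spin":0,"gripper":1}])

```text
t: 15.1
ee_pos: [483.3, 50.6, 208.2]
ee_rot: [-2.222, -2.22, 0.001]
contact_force: [-0.6, 0.5, -0.2]
width: 0.253
gripper_force: 30.0
```

Run:
```python
from h import *
c=cam('side'); print(sense()['ee_pos'],sense()['width']); save(c,'pics/s7.png',(250,140,400,260),5)
```

```text
[483.4044633   50.91155585 208.28828307] 0.24982771184239763
```

View pics/s7.png

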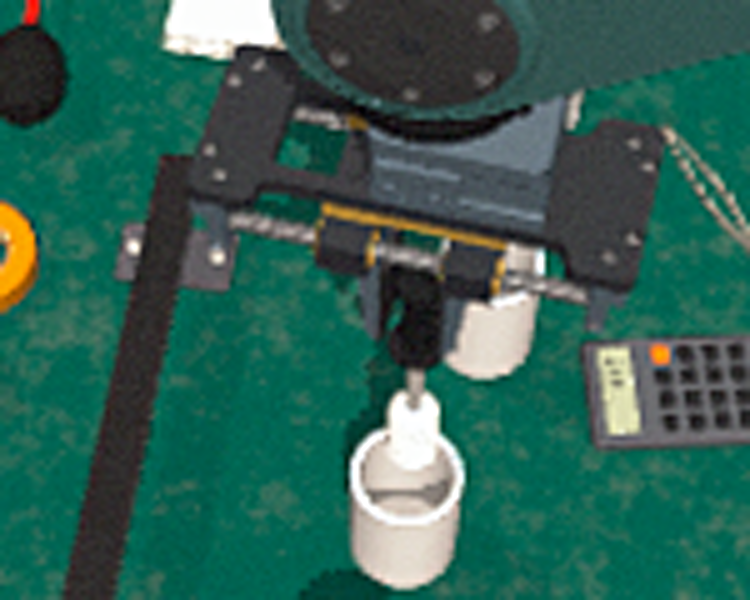

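The brush is upright above beaker b, tip at about (413,463) over the mouth at (407,475). I'll do the same strokes, then go on to c.

Call:
play_rows(targets=[{"linear":[0,0,10],"spin":0,"gripper":1},{"linear":[0,0,22],"spin":0,"gripper":1},{"linear":[0,0,26],"spin":0,"gripper":1},{"linear":[0,0,26],"spin":0,"gripper":1},{"linear":[0,0,14],"spin":0,"gripper":1},{"linear":[0,0,2],"spin":0,"gripper":1},{"linear":[0,0,0],"spin":0,"gripper":1},{"linear":[0,0,0],"spin":0,"gripper":1},{"linear":[0,0,0],"spin":0,"gripper":1}])

```text
t: 15.9
ee_pos: [484.5, 50.9, 109.7]
ee_rot: [2.221, 2.22, 0.002]
contact_force: [-0.6, -0.1, -0.5]
width: 0.251
gripper_force: 30.0
```

Call:
play_rows(targets=[{"linear":[0,0,-10],"spin":0,"gripper":1},{"linear":[0,0,-20],"spin":0,"gripper":1},{"linear":[0,0,-20],"spin":0,"gripper":1},{"linear":[0,0,-10],"spin":0,"gripper":1},{"linear":[0,0,0],"spin":0,"gripper":1},{"linear":[0,0,0],"spin":0,"gripper":1},{"linear":[0,0,10],"spin":0,"gripper":1},{"linear":[0,0,20],"spin":0,"gripper":1},{"linear":[0,0,20],"spin":0,"gripper":1},{"linear":[0,0,10],"spin":0,"gripper":1},{"linear":[0,0,0],"spin":0,"gripper":1},{"linear":[0,0,0],"spin":0,"gripper":1}])

```text
t: 16.9
ee_pos: [483.1, 50.6, 107.9]
ee_rot: [-2.221, -2.219, 0.003]
contact_force: [0.4, -0.3, 0.1]
width: 0.247
gripper_force: 30.0
```

Call:
play_rows(targets=[{"linear":[0,0,-10],"spin":0,"gripper":1},{"linear":[0,0,-22],"spin":0,"gripper":1},{"linear":[0,0,-26],"spin":0,"gripper":1},{"linear":[0,0,-26],"spin":0,"gripper":1},{"linear":[0,0,-14],"spin":0,"gripper":1},{"linear":[0,0,-2],"spin":0,"gripper":1},{"linear":[-14,-2,0],"spin":0,"gripper":1},{"linear":[-30,-4,0],"spin":0,"gripper":1},{"linear":[-35,-4,0],"spin":0,"gripper":1},{"linear":[-35,-3,0],"spin":0,"gripper":1},{"linear":[-20,-2,0],"spin":0,"gripper":1},{"linear":[-5,0,0],"spin":0,"gripper":1}])

```text
t: 17.9
ee_pos: [468.1, -90.8, 208.9]
ee_rot: [2.224, 2.218, -0.0]
contact_force: [-0.0, -0.0, -0.8]
width: 0.252
gripper_force: 30.0
```

Call:
play_rows(targets=[{"linear":[0,0,0],"spin":0,"gripper":1},{"linear":[0,0,0],"spin":0,"gripper":1}])

```text
t: 18.07
ee_pos: [468.5, -88.1, 208.8]
ee_rot: [-2.223, -2.22, -0.0]
contact_force: [0.0, 0.4, -1.2]
width: 0.251
gripper_force: 30.0
```

Run:
```python
from h import *
c=cam('side'); print(sense()['ee_pos'],sense()['width']); save(c,'pics/s8.png',(300,110,420,230),5)
f=lambda p:((proj(c,p)-[300,110]+.5)*5).round()
for z in(110,158,215):print(z,f((468.5,-88.5,z)))
```

```text
[468.57182303 -87.68069565 208.73000649] 0.25225448720577515
110 [244. 387.]
158 [251. 336.]
215 [259. 270.]
```

View pics/s8.png

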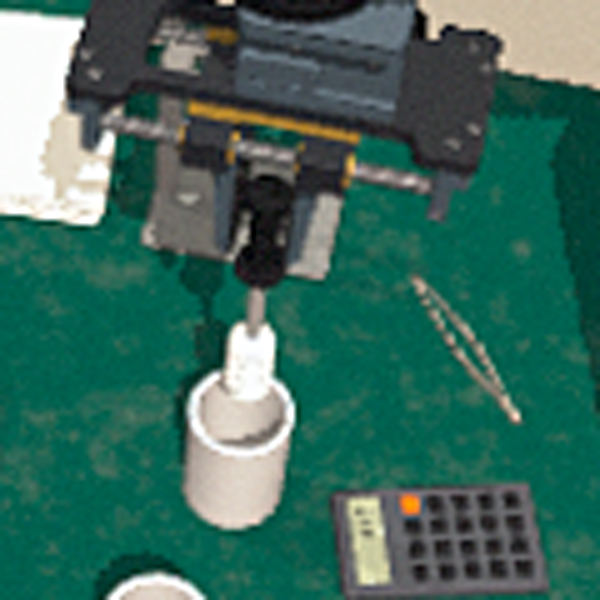

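The brush is over beaker c, tip at about (245,393), which matches the projection. I'll brush c and then return to the stand's entry point.

Call:
play_rows(targets=[{"linear":[-0.8,0,10],"spin":0,"gripper":1},{"linear":[0,0,22],"spin":0,"gripper":1},{"linear":[0,0,26],"spin":0,"gripper":1},{"linear":[0,0,26],"spin":0,"gripper":1},{"linear":[0,0,14],"spin":0,"gripper":1},{"linear":[0,0,2],"spin":0,"gripper":1},{"linear":[0,0,0],"spin":0,"gripper":1},{"linear":[0,0,0],"spin":0,"gripper":1},{"linear":[0,0,0],"spin":0,"gripper":1}])

```text
t: 18.87
ee_pos: [469.4, -89.1, 109.7]
ee_rot: [2.221, 2.22, 0.001]
contact_force: [0.0, -0.1, -1.4]
width: 0.252
gripper_force: 30.0
```

Call:
play_rows(targets=[{"linear":[0,0,-10],"spin":0,"gripper":1},{"linear":[0,0,-20],"spin":0,"gripper":1},{"linear":[0,0,-20],"spin":0,"gripper":1},{"linear":[0,0,-10],"spin":0,"gripper":1},{"linear":[0,0,0],"spin":0,"gripper":1},{"linear":[0,0,0],"spin":0,"gripper":1},{"linear":[0,0,10],"spin":0,"gripper":1},{"linear":[0,0,20],"spin":0,"gripper":1},{"linear":[0,0,20],"spin":0,"gripper":1},{"linear":[0,0,10],"spin":0,"gripper":1},{"linear":[0,0,0],"spin":0,"gripper":1},{"linear":[0,0,0],"spin":0,"gripper":1}])

```text
t: 19.87
ee_pos: [467.9, -89.0, 107.9]
ee_rot: [-2.221, -2.219, 0.002]
contact_force: [0.7, -0.4, 0.7]
width: 0.246
gripper_force: 30.0
```

Call:
play_rows(targets=[{"linear":[0,0,-10],"spin":0,"gripper":1},{"linear":[0,0,-22],"spin":0,"gripper":1},{"linear":[0,0,-26],"spin":0,"gripper":1},{"linear":[0,0,-26],"spin":0,"gripper":1},{"linear":[0,0,-14],"spin":0,"gripper":1},{"linear":[-14,-4,0],"spin":0,"gripper":1},{"linear":[-30,-5,0],"spin":0,"gripper":1},{"linear":[-36,-6,0],"spin":0,"gripper":1},{"linear":[-36,-6,0],"spin":0,"gripper":1},{"linear":[-36,-6,0],"spin":0,"gripper":1},{"linear":[-34,-3,0],"spin":0,"gripper":1},{"linear":[-17,0,0],"spin":0,"gripper":1}])

```text
t: 20.87
ee_pos: [438.2, -295.6, 208.9]
ee_rot: [2.222, 2.217, 0.0]
contact_force: [-1.0, 2.0, 0.1]
width: 0.253
gripper_force: 30.0
```

Call:
play_rows(targets=[{"linear":[-2,0,0],"spin":0,"gripper":1},{"linear":[0,0,10],"spin":0,"gripper":1},{"linear":[0,0,20],"spin":0,"gripper":1},{"linear":[0,0,20],"spin":0,"gripper":1},{"linear":[0,0,15],"spin":0,"gripper":1},{"linear":[0,0,4],"spin":0,"gripper":1},{"linear":[0,0,0],"spin":0,"gripper":1},{"linear":[0,0,0],"spin":0,"gripper":1}])

```text
t: 21.53
ee_pos: [438.8, -293.7, 138.5]
ee_rot: [2.221, 2.221, 0.0]
contact_force: [0.7, 0.2, -0.3]
width: 0.249
gripper_force: 30.0
```

Run:
```python
from h import *
c=cam('side'); print(sense()['ee_pos'],sense()['width'],sense()['gripper_force'])
cv2.imwrite('pics/ref5.png',c[0])
# white bristle column near expected place: compare to earlier picture s5 
p=proj(c,(438.5,-293,61)); print('expected bristle mid',p)
im=c[0].astype(int); m=(im.min(2)>215)
y0,x0=int(p[1])-25,int(p[0])-15
for y in range(y0,y0+45,3): 
    xs=np.where(m[y,x0:x0+30])[0]; print(y,(xs.min()+x0,xs.max()+x0) if len(xs) else None)
```

```text
[ 439.03744124 -294.0413719   138.80162452] 0.2514667140189381 29.99992847442627
expected bristle mid [370.7 143.9]
118 None
121 None
124 None
127 None
130 None
133 None
136 None
139 (np.int64(369), np.int64(375))
142 (np.int64(370), np.int64(375))
145 (np.int64(369), np.int64(374))
148 (np.int64(368), np.int64(374))
151 None
154 None
157 None
160 None
```

Call:
play_rows(targets=[{"linear":[1,0,3],"spin":0,"gripper":1},{"linear":[0,6,0],"spin":0,"gripper":1},{"linear":[0,12,0],"spin":0,"gripper":1},{"linear":[0,14,0],"spin":0,"gripper":1},{"linear":[0,14,0],"spin":0,"gripper":1},{"linear":[0,12,0],"spin":0,"gripper":1},{"linear":[0,7,0],"spin":0,"gripper":1},{"linear":[0,0,0],"spin":0,"gripper":1},{"linear":[0,0,4],"spin":0,"gripper":1},{"linear":[0,0,4],"spin":0,"gripper":1},{"linear":[0,0,4],"spin":0,"gripper":1},{"linear":[0,0,0],"spin":0,"gripper":1}])

```text
t: 22.58
ee_pos: [503.1, -293.4, 122.5]
ee_rot: [2.223, 2.22, -0.0]
contact_force: [0.3, -0.7, -0.7]
width: 0.252
gripper_force: 30.0
```

Call:
play_rows(targets=[{"linear":[0,0,0],"spin":0,"gripper":1},{"linear":[0,0,0],"spin":0,"gripper":1}])

```text
t: 22.75
ee_pos: [502.9, -293.2, 122.4]
ee_rot: [-2.222, -2.22, 0.0]
contact_force: [-0.1, -1.1, -1.2]
width: 0.247
gripper_force: 30.0
```

Call:
play_rows(targets=[{"linear":[0,0,0.5],"spin":0,"gripper":0.3},{"linear":[0,0,0],"spin":0,"gripper":0},{"linear":[0,0,0],"spin":0,"gripper":-0.3},{"linear":[0,0,0],"spin":0,"gripper":-0.3},{"linear":[0,0,-8],"spin":0,"gripper":-0.3},{"linear":[0,0,-20],"spin":0,"gripper":-1},{"linear":[0,0,-25],"spin":0,"gripper":-1},{"linear":[0,0,-25],"spin":0,"gripper":-1},{"linear":[0,0,-20],"spin":0,"gripper":-1}])

```text
t: 23.5
ee_pos: [503.7, -293.4, 222.7]
ee_rot: [2.221, 2.22, 0.0]
contact_force: [0.8, -0.1, 0.1]
width: 0.877
gripper_force: 0.0
```

Run:
```python
from h import *
c=cam('side'); print(sense()['ee_pos'])
for z in(49,132,184):print(z,proj(c,(503,-293,z)))
im=c[0].astype(int); p=proj(c,(503,-293,49)).astype(int)
for y in range(p[1]-9,p[1]+10,3):
    xs=np.where(im[y,p[0]-12:p[0]+12].min(1)>215)[0]; print('white',y,(xs.min()+p[0]-12,xs.max()+p[0]-12) if len(xs) else None)
for y in range(108,132,2):
    xs=np.where(im[y,335:368].max(1)<45)[0]; print('black',y,(xs.min()+335,xs.max()+335) if len(xs) else None)
```

```text
[ 505.27452516 -294.33399062  226.42102563]
49 [349.9 142.4]
132 [352.  124.1]
184 [353.4 111.4]
white 133 None
white 136 None
white 139 (np.int64(348), np.int64(354))
white 142 (np.int64(350), np.int64(352))
white 145 (np.int64(347), np.int64(352))
white 148 (np.int64(349), np.int64(352))
white 151 None
black 108 (np.int64(352), np.int64(355))
black 110 (np.int64(350), np.int64(357))
black 112 (np.int64(351), np.int64(356))
black 114 (np.int64(351), np.int64(355))
black 116 (np.int64(351), np.int64(355))
black 118 (np.int64(351), np.int64(355))
black 120 (np.int64(351), np.int64(355))
black 122 (np.int64(349), np.int64(355))
black 124 (np.int64(345), np.int64(356))
black 126 (np.int64(350), np.int64(355))
black 128 None
black 130 None
```

The brush hangs upright in the fork again. Beaker c comes next.

Call:
play_rows(targets=[{"linear":[20,-4,0],"spin":0,"gripper":-1},{"linear":[33,-6,0],"spin":0,"gripper":-1},{"linear":[33,-6,0],"spin":0,"gripper":-1},{"linear":[33,-6,0],"spin":0,"gripper":-1},{"linear":[33,-6,0],"spin":0,"gripper":-1},{"linear":[33,-6,0],"spin":0,"gripper":-1},{"linear":[20.6,-2.6,0],"spin":0,"gripper":-1},{"linear":[0,0,15],"spin":0,"gripper":-1},{"linear":[0,0,25],"spin":0,"gripper":-1},{"linear":[0,0,25],"spin":0,"gripper":-1},{"linear":[0,0,15],"spin":0,"gripper":-1},{"linear":[0,0,0],"spin":0,"gripper":-1}])

```text
t: 24.55
ee_pos: [465.2, -87.1, 137.9]
ee_rot: [-2.22, -2.218, 0.003]
contact_force: [-1.2, 1.2, 0.4]
width: 0.997
gripper_force: 0.0
```

Call:
play_rows(targets=[{"linear":[0,0,10],"spin":0,"gripper":-1},{"linear":[0,0,20],"spin":0,"gripper":-1},{"linear":[0,0,20],"spin":0,"gripper":-1},{"linear":[0,0,20],"spin":0,"gripper":-1},{"linear":[0,0,0],"spin":0,"gripper":-1}])

```text
t: 24.97
ee_pos: [465.8, -87.3, 68.3]
ee_rot: [-2.221, -2.219, 0.002]
contact_force: [-0.5, 0.7, -0.7]
width: 1.001
gripper_force: 0.0
```

Call:
play_rows(targets=[{"linear":[-1.2,2.5,12],"spin":0,"gripper":-1},{"linear":[0,0,18],"spin":0,"gripper":-1},{"linear":[0,0,13],"spin":0,"gripper":-1},{"linear":[0,0,2],"spin":0,"gripper":-1},{"linear":[0,0,0],"spin":0,"gripper":-1},{"linear":[0,0,0],"spin":0,"gripper":1},{"linear":[0,0,0],"spin":0,"gripper":1},{"linear":[0,0,0],"spin":0,"gripper":1},{"linear":[0,0,0],"spin":0,"gripper":1},{"linear":[0,0,0],"spin":0,"gripper":1},{"linear":[0,0,0],"spin":0,"gripper":1}])

```text
t: 25.88
ee_pos: [469.6, -88.8, 25.5]
ee_rot: [2.222, 2.22, 0.0]
contact_force: [-0.3, 0.3, 4.4]
width: 0.62
gripper_force: 30.0
```

Call:
play_rows(targets=[{"linear":[0,0,-8],"spin":0,"gripper":1},{"linear":[0,0,-18],"spin":0,"gripper":1},{"linear":[0,0,-24],"spin":0,"gripper":1},{"linear":[0,0,-24],"spin":0,"gripper":1},{"linear":[0,0,-10],"spin":0,"gripper":1},{"linear":[2,12,0],"spin":0,"gripper":1},{"linear":[3,28,0],"spin":0,"gripper":1},{"linear":[3,34,0],"spin":0,"gripper":1},{"linear":[3,34,0],"spin":0,"gripper":1},{"linear":[3,34,0],"spin":0,"gripper":1},{"linear":[3,30,0],"spin":0,"gripper":1},{"linear":[0,14,0],"spin":0,"gripper":1}])

```text
t: 26.88
ee_pos: [658.9, -71.1, 107.6]
ee_rot: [2.222, 2.221, 0.0]
contact_force: [-0.2, 0.3, -1.3]
width: 0.614
gripper_force: 30.0
```

Call:
play_rows(targets=[{"linear":[0,0,0],"spin":0,"gripper":1},{"linear":[0,0,0],"spin":0,"gripper":1},{"linear":[0,0,0],"spin":0,"gripper":1}])

```text
t: 27.13
ee_pos: [654.4, -71.7, 107.8]
ee_rot: [-2.221, -2.219, 0.002]
contact_force: [0.4, 0.8, -2.1]
width: 0.62
gripper_force: 30.0
```

```bash
cat >> h.py <<'E'
def ring(c,p,r,thr=200,win=75):
    "white rim centred near world p, radius r: best circle fit at height p[2]"
    im=c[0].astype(int); q=proj(c,p)
    ys,xs=np.mgrid[int(q[1])-win//3:int(q[1])+win//3,int(q[0])-win//3:int(q[0])+win//3]
    m=im[ys,xs].min(2)>thr
    w=np.array([ray(c,x,y,p[2]) for x,y in zip(xs[m],ys[m])])
    best=None
    for dx in np.arange(-14,14.1,1):
        for dy in np.arange(-14,14.1,1):
            d=abs(np.hypot(w[:,0]-p[0]-dx,w[:,1]-p[1]-dy)-r); s=(d<2.2).sum()
            if best is None or s>best[0]: best=(s,p[0]+dx,p[1]+dy)
    return best
E
python3 - <<'E'
from h import *
s=sense();print(s['ee_pos'],s['width'],s['contact_force'])
c=cam('side');d=cam('top')
x,y,_=s['ee_pos']
for z in(155,160,165,170): print(z,ring(c,(x,y,z),27))
for p in((483,158.2,85),(483.5,50,85)): print(ring(c,p,27),ring(d,p,27))
# left instrument
print([ray(c,264,372,z) for z in(0,150,300)],[ray(d,128,232,z) for z in(0,150,300)])
save(d,'pics/dd.png')
E
```

```text
[654.42518909 -71.70772311 107.80864235] 0.6200070516877545 [ 0.44048172  0.77910302 -2.08580284]
155 (np.int64(47), np.float64(657.4251890878983), np.float64(-79.70772311020337))
160 (np.int64(47), np.float64(655.4251890878983), np.float64(-76.70772311020337))
165 (np.int64(48), np.float64(654.4251890878983), np.float64(-72.70772311020337))
170 (np.int64(47), np.float64(653.4251890878983), np.float64(-69.70772311020337))
(np.int64(107), np.float64(483.0), np.float64(159.2)) (np.int64(99), np.float64(483.0), np.float64(159.2))Traceback (most recent call last):
  File "<stdin>", line 6, in <module>
  File "h.py", line 24, in ring
    d=abs(np.hypot(w[:,0]-p[0]-dx,w[:,1]-p[1]-dy)-r); s=(d<2.2).sum()
                   ~^^^^^
IndexError: too many indices for array: array is 1-dimensional, but 2 were indexed
```

Call:
play_rows(targets=[{"linear":[0,1.6,8],"spin":0,"gripper":1},{"linear":[0,0,10],"spin":0,"gripper":1},{"linear":[0,0,6],"spin":0,"gripper":1},{"linear":[0,0,0],"spin":0,"gripper":1},{"linear":[0,0,0],"spin":0,"gripper":1}])

```text
t: 27.65
ee_pos: [656.6, -71.9, 84.5]
ee_rot: [-2.222, -2.22, 0.001]
contact_force: [-0.2, 0.5, -1.7]
width: 0.62
gripper_force: 30.0
```

Call:
play_rows(targets=[{"linear":[0,0,1],"spin":0,"gripper":1},{"linear":[0,0,1],"spin":0,"gripper":1},{"linear":[0,0,1],"spin":0,"gripper":1},{"linear":[0,0,0],"spin":0,"gripper":1}])

```text
t: 27.98
ee_pos: [657.1, -71.9, 82.2]
ee_rot: [2.222, 2.22, 0.0]
contact_force: [-0.4, -0.8, -1.9]
width: 0.618
gripper_force: 30.0
```

Call:
play_rows(targets=[{"linear":[0,-0.6,0.7],"spin":0,"gripper":1},{"linear":[0,0,0.7],"spin":0,"gripper":1},{"linear":[0,0,0],"spin":0,"gripper":1},{"linear":[0,0,0],"spin":0,"gripper":1}])

```text
t: 28.32
ee_pos: [656.5, -71.9, 80.9]
ee_rot: [2.222, 2.22, -0.0]
contact_force: [-0.1, 0.0, -2.2]
width: 0.618
gripper_force: 30.0
```

Call:
play_rows(targets=[{"linear":[0,0,1],"spin":0,"gripper":1},{"linear":[0,0,0],"spin":0,"gripper":1},{"linear":[0,0,0],"spin":0,"gripper":1}])

```text
t: 28.57
ee_pos: [656.7, -72.0, 80.4]
ee_rot: [2.222, 2.22, 0.0]
contact_force: [-2.0, 0.2, 4.4]
width: 0.62
gripper_force: 30.0
```

Call:
play_rows(targets=[{"linear":[0,0,-0.5],"spin":0,"gripper":0},{"linear":[0,0,0],"spin":0,"gripper":-0.5},{"linear":[0,0,0],"spin":0,"gripper":-1},{"linear":[0,0,0],"spin":0,"gripper":-1},{"linear":[0,0,-10],"spin":0,"gripper":-1},{"linear":[0,0,-25],"spin":0,"gripper":-1},{"linear":[0,0,-30],"spin":0,"gripper":-1},{"linear":[0,0,-15],"spin":0,"gripper":-1},{"linear":[14,-20,0],"spin":0,"gripper":-1},{"linear":[22,-31,0],"spin":0,"gripper":-1},{"linear":[22,-31,0],"spin":0,"gripper":-1},{"linear":[22,-31,0],"spin":0,"gripper":-1}])

```text
t: 29.57
ee_pos: [542.2, 8.7, 160.5]
ee_rot: [2.223, 2.22, 0.001]
contact_force: [-0.1, 1.2, -0.7]
width: 1.004
gripper_force: 0.0
```

Call:
play_rows(targets=[{"linear":[22,-31,0],"spin":0,"gripper":-1},{"linear":[20,-29,0],"spin":0,"gripper":-1},{"linear":[0,0,0],"spin":0,"gripper":-1},{"linear":[0,0,0],"spin":0,"gripper":-1}])

```text
t: 29.9
ee_pos: [482.9, 50.9, 160.9]
ee_rot: [2.22, 2.222, 0.001]
contact_force: [0.6, -0.0, 0.7]
width: 1.004
gripper_force: 0.0
```

Run:
```python
from h import *
s=sense();print(s['ee_pos'],s['width'])
c=cam('side');d=cam('top')
print(ring(c,(656.5,-72,140),27),ring(d,(656.5,-72,140),27))
print([ray(c,264,372,z) for z in(0,150,300)],[ray(d,128,232,z) for z in(0,150,300)])
```

```text
[482.85215934  50.92979917 160.88730181] 1.0042788924029167
(np.int64(85), np.float64(655.5), np.float64(-71.0)) (np.int64(113), np.float64(655.5), np.float64(-71.0))
[array([559.2, 397. ]), array([535.7, 410.2]), array([512.2, 423.4])] [array([470.8, 549. ]), array([469.6, 477.4]), array([468.4, 405.8])]
```

Beaker c stands on the rail within 1 mm of its centre line. Beaker b next.

Call:
play_rows(targets=[{"linear":[-0.6,0.4,12],"spin":0,"gripper":-1},{"linear":[0,0,28],"spin":0,"gripper":-1},{"linear":[0,0,32],"spin":0,"gripper":-1},{"linear":[0,0,32],"spin":0,"gripper":-1},{"linear":[0,0,22],"spin":0,"gripper":-1},{"linear":[0,0,8],"spin":0,"gripper":-1},{"linear":[0,0,2],"spin":0,"gripper":-1},{"linear":[0,0,0],"spin":0,"gripper":-1},{"linear":[0,0,0],"spin":0,"gripper":0},{"linear":[0,0,0],"spin":0,"gripper":1},{"linear":[0,0,0],"spin":0,"gripper":1},{"linear":[0,0,0],"spin":0,"gripper":1}])

```text
t: 31.0
ee_pos: [484.6, 49.7, 25.2]
ee_rot: [2.222, 2.22, 0.002]
contact_force: [-0.8, 0.2, -0.5]
width: 0.739
gripper_force: 0.0
```

Call:
play_rows(targets=[{"linear":[0,0,0],"spin":0,"gripper":1},{"linear":[0,0,0],"spin":0,"gripper":1},{"linear":[0,0,0],"spin":0,"gripper":1}])

```text
t: 31.25
ee_pos: [484.2, 49.7, 24.7]
ee_rot: [2.222, 2.22, 0.0]
contact_force: [-1.7, -0.3, 7.5]
width: 0.615
gripper_force: 30.0
```

Call:
play_rows(targets=[{"linear":[0,0,-8],"spin":0,"gripper":1},{"linear":[0,0,-18],"spin":0,"gripper":1},{"linear":[0,0,-24],"spin":0,"gripper":1},{"linear":[0,0,-24],"spin":0,"gripper":1},{"linear":[0,0,-10],"spin":0,"gripper":1},{"linear":[-2,12,0],"spin":0,"gripper":1},{"linear":[-3,28,0],"spin":0,"gripper":1},{"linear":[-4,34,0],"spin":0,"gripper":1},{"linear":[-4,34,0],"spin":0,"gripper":1},{"linear":[-3,32,0],"spin":0,"gripper":1},{"linear":[-1,18.5,0],"spin":0,"gripper":1},{"linear":[0,0,0],"spin":0,"gripper":1}])

```text
t: 32.25
ee_pos: [646.1, 31.9, 106.8]
ee_rot: [2.222, 2.219, 0.001]
contact_force: [-0.2, 0.5, -2.6]
width: 0.618
gripper_force: 30.0
```

Call:
play_rows(targets=[{"linear":[0,0,0],"spin":0,"gripper":1},{"linear":[0,0,8],"spin":0,"gripper":1},{"linear":[0,0,9],"spin":0,"gripper":1},{"linear":[0,0,4],"spin":0,"gripper":1},{"linear":[0,0,0],"spin":0,"gripper":1},{"linear":[0,0,0],"spin":0,"gripper":1}])

```text
t: 32.75
ee_pos: [641.9, 32.5, 86.9]
ee_rot: [-2.222, -2.22, 0.001]
contact_force: [-0.2, -0.4, -1.4]
width: 0.62
gripper_force: 30.0
```

Run:
```python
from h import *
s=sense();print(s['ee_pos'],s['width'],s['contact_force'])
c=cam('side');x,y,z=s['ee_pos']
print(ring(c,(x,y,z-24.7+85),27))
```

```text
[641.88268709  32.53131938  86.85718761] 0.6201484327363982 [-0.19948513 -0.4236276  -1.4433095 ]
(np.int64(47), np.float64(641.8826870915882), np.float64(33.531319381179635))
```

Call:
play_rows(targets=[{"linear":[0,1,3],"spin":0,"gripper":1},{"linear":[0,0,2],"spin":0,"gripper":1},{"linear":[0,0,1],"spin":0,"gripper":1},{"linear":[0,0,0.5],"spin":0,"gripper":1},{"linear":[0,0,0],"spin":0,"gripper":1},{"linear":[0,0,0],"spin":0,"gripper":1}])

```text
t: 33.3
ee_pos: [643.5, 32.5, 80.9]
ee_rot: [2.222, 2.22, 0.0]
contact_force: [-0.3, 0.7, -2.5]
width: 0.616
gripper_force: 30.0
```

Call:
play_rows(targets=[{"linear":[0,0,0.7],"spin":0,"gripper":1},{"linear":[0,0,0],"spin":0,"gripper":1},{"linear":[0,0,0],"spin":0,"gripper":1}])

```text
t: 33.55
ee_pos: [643.5, 32.5, 80.1]
ee_rot: [-2.222, -2.22, -0.0]
contact_force: [0.3, -0.2, -2.8]
width: 0.617
gripper_force: 30.0
```

Call:
play_rows(targets=[{"linear":[0,0,1],"spin":0,"gripper":1},{"linear":[0,0,0],"spin":0,"gripper":1},{"linear":[0,0,0],"spin":0,"gripper":1}])

```text
t: 33.8
ee_pos: [643.7, 32.5, 79.6]
ee_rot: [2.222, 2.22, 0.0]
contact_force: [-2.1, -1.1, 5.0]
width: 0.619
gripper_force: 30.0
```

Call:
play_rows(targets=[{"linear":[0,0,-0.5],"spin":0,"gripper":0},{"linear":[0,0,0],"spin":0,"gripper":-0.5},{"linear":[0,0,0],"spin":0,"gripper":-1},{"linear":[0,0,0],"spin":0,"gripper":-1},{"linear":[0,0,-10],"spin":0,"gripper":-1},{"linear":[0,0,-25],"spin":0,"gripper":-1},{"linear":[0,0,-30],"spin":0,"gripper":-1},{"linear":[0,0,-15],"spin":0,"gripper":-1},{"linear":[14,-18,0],"spin":0,"gripper":-1},{"linear":[24,-30,0],"spin":0,"gripper":-1},{"linear":[24,-30,0],"spin":0,"gripper":-1},{"linear":[24,-30,0],"spin":0,"gripper":-1}])

```text
t: 34.8
ee_pos: [534.4, 119.1, 160.3]
ee_rot: [2.223, 2.219, 0.001]
contact_force: [0.6, 0.3, 0.7]
width: 1.0
gripper_force: 0.0
```

Call:
play_rows(targets=[{"linear":[22,-30,0],"spin":0,"gripper":-1},{"linear":[18,-22.5,0],"spin":0,"gripper":-1},{"linear":[0,0,0],"spin":0,"gripper":-1},{"linear":[0,0,0],"spin":0,"gripper":-1}])

```text
t: 35.13
ee_pos: [482.6, 159.4, 160.5]
ee_rot: [2.22, 2.222, 0.001]
contact_force: [0.6, -0.1, 0.9]
width: 0.997
gripper_force: 0.0
```

Run:
```python
from h import *
s=sense();print(s['ee_pos'],s['width'])
c=cam('side');d=cam('top')
for y in(-71.,32.5): print(ring(c,(643,y,140),27),ring(d,(643,y,140),27))
```

```text
[482.62134131 159.39150845 160.51952882] 0.9974119876189094
(np.int64(82), np.float64(655.0), np.float64(-71.0)) (np.int64(113), np.float64(656.0), np.float64(-71.0))
(np.int64(87), np.float64(642.0), np.float64(34.5)) (np.int64(112), np.float64(643.0), np.float64(34.5))
```

Call:
play_rows(targets=[{"linear":[-0.5,0.4,12],"spin":0,"gripper":-1},{"linear":[0,0,28],"spin":0,"gripper":-1},{"linear":[0,0,32],"spin":0,"gripper":-1},{"linear":[0,0,32],"spin":0,"gripper":-1},{"linear":[0,0,22],"spin":0,"gripper":-1},{"linear":[0,0,8],"spin":0,"gripper":-1},{"linear":[0,0,2],"spin":0,"gripper":-1},{"linear":[0,0,0],"spin":0,"gripper":-1},{"linear":[0,0,0],"spin":0,"gripper":0},{"linear":[0,0,0],"spin":0,"gripper":1},{"linear":[0,0,0],"spin":0,"gripper":1},{"linear":[0,0,0],"spin":0,"gripper":1}])

```text
t: 36.23
ee_pos: [484.1, 158.3, 24.5]
ee_rot: [2.222, 2.22, 0.002]
contact_force: [0.1, 0.3, -0.1]
width: 0.735
gripper_force: 0.0
```

Call:
play_rows(targets=[{"linear":[0,0,0],"spin":0,"gripper":1},{"linear":[0,0,0],"spin":0,"gripper":1},{"linear":[0,0,0],"spin":0,"gripper":1}])

```text
t: 36.48
ee_pos: [483.7, 158.2, 24.0]
ee_rot: [2.222, 2.22, 0.001]
contact_force: [-0.8, -0.7, 7.0]
width: 0.619
gripper_force: 30.0
```

Call:
play_rows(targets=[{"linear":[0,0,-8],"spin":0,"gripper":1},{"linear":[0,0,-18],"spin":0,"gripper":1},{"linear":[0,0,-24],"spin":0,"gripper":1},{"linear":[0,0,-24],"spin":0,"gripper":1},{"linear":[0,0,-10],"spin":0,"gripper":1},{"linear":[-2,12,0],"spin":0,"gripper":1},{"linear":[-3,26,0],"spin":0,"gripper":1},{"linear":[-5,32,0],"spin":0,"gripper":1},{"linear":[-5,32,0],"spin":0,"gripper":1},{"linear":[-4,28,0],"spin":0,"gripper":1},{"linear":[-1,16,0],"spin":0,"gripper":1},{"linear":[0,0,0],"spin":0,"gripper":1}])

```text
t: 37.48
ee_pos: [632.6, 137.2, 106.1]
ee_rot: [2.223, 2.219, 0.0]
contact_force: [-0.2, 0.1, -2.7]
width: 0.621
gripper_force: 30.0
```

Call:
play_rows(targets=[{"linear":[0,0,0],"spin":0,"gripper":1},{"linear":[0,0,8],"spin":0,"gripper":1},{"linear":[0,0,9],"spin":0,"gripper":1},{"linear":[0,0,4],"spin":0,"gripper":1},{"linear":[0,0,0],"spin":0,"gripper":1},{"linear":[0,0,0],"spin":0,"gripper":1}])

```text
t: 37.98
ee_pos: [628.9, 138.1, 86.2]
ee_rot: [-2.222, -2.22, 0.001]
contact_force: [0.2, 0.4, -2.1]
width: 0.618
gripper_force: 30.0
```

Run:
```python
from h import *
s=sense();print(s['ee_pos'],s['width'],s['contact_force'])
c=cam('side');x,y,z=s['ee_pos']
print(ring(c,(x,y,z-24+85),27))
```

```text
[628.89490711 138.05956175  86.15116424] 0.6183188397328732 [ 0.23892896  0.35211878 -2.13055924]
(np.int64(49), np.float64(627.8949071129905), np.float64(138.0595617451913))
```

Call:
play_rows(targets=[{"linear":[0,1,3],"spin":0,"gripper":1},{"linear":[0,0,2],"spin":0,"gripper":1},{"linear":[0,0,1],"spin":0,"gripper":1},{"linear":[0,0,0.7],"spin":0,"gripper":1},{"linear":[0,0,0],"spin":0,"gripper":1},{"linear":[0,0,0],"spin":0,"gripper":1}])

```text
t: 38.53
ee_pos: [630.5, 138.0, 80.0]
ee_rot: [2.222, 2.22, 0.0]
contact_force: [0.3, -0.1, -3.0]
width: 0.619
gripper_force: 30.0
```

Call:
play_rows(targets=[{"linear":[0,0,0.8],"spin":0,"gripper":1},{"linear":[0,0,0],"spin":0,"gripper":1},{"linear":[0,0,0],"spin":0,"gripper":1}])

```text
t: 38.78
ee_pos: [630.5, 138.0, 79.1]
ee_rot: [2.222, 2.22, -0.0]
contact_force: [-0.6, 0.3, -3.3]
width: 0.616
gripper_force: 30.0
```

Call:
play_rows(targets=[{"linear":[0,0,1],"spin":0,"gripper":1},{"linear":[0,0,0],"spin":0,"gripper":1},{"linear":[0,0,0],"spin":0,"gripper":1}])

```text
t: 39.03
ee_pos: [630.6, 138.1, 79.0]
ee_rot: [-2.222, -2.221, -0.0]
contact_force: [-5.2, -0.7, 8.1]
width: 0.62
gripper_force: 30.0
```

Call:
play_rows(targets=[{"linear":[0,0,-0.8],"spin":0,"gripper":0},{"linear":[0,0,0],"spin":0,"gripper":-0.5},{"linear":[0,0,0],"spin":0,"gripper":-1},{"linear":[0,0,0],"spin":0,"gripper":-1},{"linear":[0,0,-10],"spin":0,"gripper":-1},{"linear":[0,0,-25],"spin":0,"gripper":-1},{"linear":[0,0,-30],"spin":0,"gripper":-1},{"linear":[0,0,-25],"spin":0,"gripper":-0.4},{"linear":[0,-20,-10],"spin":0,"gripper":0},{"linear":[0,-30,0],"spin":0,"gripper":0},{"linear":[0,-30,0],"spin":0,"gripper":0},{"linear":[0,-30,0],"spin":0,"gripper":0}])

```text
t: 40.03
ee_pos: [519.4, 138.0, 179.7]
ee_rot: [2.222, 2.22, 0.001]
contact_force: [-0.3, 0.1, 0.2]
width: 0.666
gripper_force: 0.0
```

```bash
cat >> h.py <<'E'
def lids(c,z=11,lo=(400,215),hi=(625,450)):
    "grey discs at height z: centre from the outline"
    im=c[0].astype(int); r,g,b=im[...,0],im[...,1],im[...,2]
    m=((r>g-6)&(r>95)&(abs(r-g)<30)).astype(np.uint8)
    m=cv2.morphologyEx(m,cv2.MORPH_OPEN,np.ones((3,3),np.uint8))
    out=[]
    for k in cv2.findContours(m,cv2.RETR_EXTERNAL,cv2.CHAIN_APPROX_NONE)[0]:
        if len(k)<20: continue
        w=np.array([ray(c,*p[0],z) for p in k],np.float32); (x,y),R=cv2.minEnclosingCircle(w)
        if lo[0]<x<hi[0] and lo[1]<y<hi[1] and 20<R<45: out.append((round(x,1),round(y,1),round(R,1)))
    return out
E
python3 - <<'E'
from h import *
s=sense();print(s['ee_pos'],s['width'])
c=cam('side');d=cam('top')
print('side',lids(c),'top',lids(d))
print(ring(c,(630,138,140),27),ring(d,(630,138,140),27))
E
```

```text
[519.41009316 138.0201918  179.71126045] 0.6664552838867904
side [(478.3, 357.4, 31.7), (567.5, 326.2, 32.0), (451.7, 266.9, 31.9)] top []
(np.int64(114), np.float64(630.0), np.float64(139.0)) (np.int64(71), np.float64(629.0), np.float64(139.0))
```

All three lids are unmoved, and beaker a stands at (629.5,139), on the rail's line. I'll fetch the lid at (452,266.6).

Call:
play_rows(targets=[{"linear":[16,-8,0],"spin":0,"gripper":0},{"linear":[28,-15,0],"spin":0,"gripper":0},{"linear":[32,-17,0],"spin":0,"gripper":0},{"linear":[32,-17,0],"spin":0,"gripper":0},{"linear":[20,-10,0],"spin":0,"gripper":0},{"linear":[0,0,15],"spin":0,"gripper":0},{"linear":[0,0,28],"spin":0,"gripper":0},{"linear":[0,0,28],"spin":0,"gripper":0},{"linear":[0,0,20],"spin":0,"gripper":0},{"linear":[0,0,5],"spin":0,"gripper":0},{"linear":[0,0,0],"spin":0,"gripper":0}])

```text
t: 41.05
ee_pos: [453.3, 265.9, 82.3]
ee_rot: [-2.222, -2.22, 0.003]
contact_force: [1.1, -0.1, -0.4]
width: 0.503
gripper_force: 0.0
```

Call:
play_rows(targets=[{"linear":[0.6,-1.3,12],"spin":0,"gripper":0},{"linear":[0,0,22],"spin":0,"gripper":0},{"linear":[0,0,20],"spin":0,"gripper":0},{"linear":[0,0,9],"spin":0,"gripper":0},{"linear":[0,0,3],"spin":0,"gripper":0},{"linear":[0,0,0],"spin":0,"gripper":0},{"linear":[0,0,0],"spin":0,"gripper":0.5},{"linear":[0,0,0],"spin":0,"gripper":1},{"linear":[0,0,0],"spin":0,"gripper":1},{"linear":[0,0,0],"spin":0,"gripper":1},{"linear":[0,0,0],"spin":0,"gripper":1},{"linear":[0,0,0],"spin":0,"gripper":1}])

```text
t: 42.05
ee_pos: [452.4, 266.8, 17.2]
ee_rot: [2.222, 2.22, 0.001]
contact_force: [-0.3, 0.2, 0.5]
width: 0.09
gripper_force: 0.0
```

Call:
play_rows(targets=[{"linear":[0,0,0],"spin":0,"gripper":1},{"linear":[0,0,0],"spin":0,"gripper":1}])

```text
t: 42.22
ee_pos: [452.3, 266.8, 17.0]
ee_rot: [2.222, 2.22, 0.0]
contact_force: [0.4, -0.7, 0.7]
width: 0.001
gripper_force: 0.0
```

Run:
```python
from h import *
s=sense();print(s['ee_pos'],s['width'],s['gripper_force'])
c=cam('side')
print('side',lids(c)); save(c,'pics/s9.png',(270,250,390,350),6)
```

```text
[452.30548135 266.76265834  16.96931268] 0.0012803477400915003 0.0
side [(478.4, 357.3, 31.8), (432.6, 273.1, 44.2), (566.9, 325.4, 32.1)]
```

View pics/s9.png

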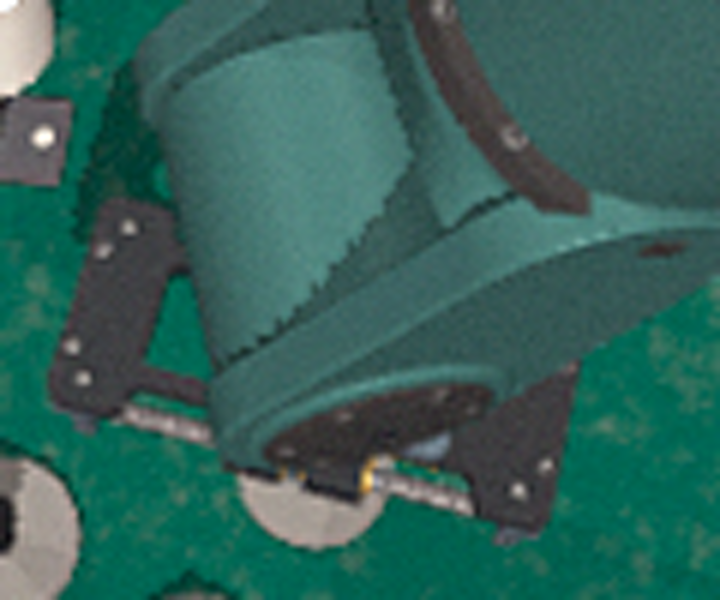

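The fingers shut to 0 above the cap, and the picture shows the disc undisturbed beneath them at about (315,500). So the finger ends sit over 31 mm above the reported TCP. I'll reopen and go about 27 mm lower, watching the force.

Call:
play_rows(targets=[{"linear":[0,0,0],"spin":0,"gripper":0},{"linear":[0,0,0],"spin":0,"gripper":0},{"linear":[0,0,0],"spin":0,"gripper":0},{"linear":[0,0,0],"spin":0,"gripper":0},{"linear":[0,0,0],"spin":0,"gripper":0},{"linear":[0,0,4],"spin":0,"gripper":0},{"linear":[0,0,5],"spin":0,"gripper":0},{"linear":[0,0,5],"spin":0,"gripper":0},{"linear":[0,0,4],"spin":0,"gripper":0},{"linear":[0,0,0],"spin":0,"gripper":0}])

```text
t: 43.1
ee_pos: [451.6, 266.4, -2.2]
ee_rot: [-2.222, -2.22, 0.002]
contact_force: [-0.6, -0.1, 0.3]
width: 0.503
gripper_force: 0.0
```

Call:
play_rows(targets=[{"linear":[0,0,4],"spin":0,"gripper":0},{"linear":[0,0,4],"spin":0,"gripper":0},{"linear":[0,0,0],"spin":0,"gripper":0},{"linear":[0,0,0],"spin":0,"gripper":0}])

```text
t: 43.43
ee_pos: [452.2, 266.7, -9.3]
ee_rot: [-2.222, -2.22, 0.001]
contact_force: [0.2, 0.3, -0.3]
width: 0.501
gripper_force: 0.0
```

Call:
play_rows(targets=[{"linear":[0,0,0],"spin":0,"gripper":0.5},{"linear":[0,0,0],"spin":0,"gripper":1},{"linear":[0,0,0],"spin":0,"gripper":1},{"linear":[0,0,0],"spin":0,"gripper":1},{"linear":[0,0,0],"spin":0,"gripper":1},{"linear":[0,0,0],"spin":0,"gripper":1},{"linear":[0,0,0],"spin":0,"gripper":1}])

```text
t: 44.02
ee_pos: [452.4, 266.8, -9.0]
ee_rot: [2.222, 2.22, 0.0]
contact_force: [0.4, 0.7, 2.0]
width: 0.204
gripper_force: 30.0
```

The cap is held (18.6 mm). I'll carry it to beaker a.

Call:
play_rows(targets=[{"linear":[0,0,-8],"spin":0,"gripper":1},{"linear":[0,0,-22],"spin":0,"gripper":1},{"linear":[0,0,-35],"spin":0,"gripper":1},{"linear":[0,0,-38],"spin":0,"gripper":1},{"linear":[0,0,-36],"spin":0,"gripper":1},{"linear":[0,0,-25],"spin":0,"gripper":1},{"linear":[0,0,-8],"spin":0,"gripper":1},{"linear":[-10,14,0],"spin":0,"gripper":1},{"linear":[-20,28,0],"spin":0,"gripper":1},{"linear":[-24,33,0],"spin":0,"gripper":1},{"linear":[-24,33,0],"spin":0,"gripper":1},{"linear":[-24,33,0],"spin":0,"gripper":1}])

```text
t: 45.02
ee_pos: [594.0, 163.2, 162.5]
ee_rot: [-2.222, -2.221, 0.001]
contact_force: [0.7, 0.6, -0.1]
width: 0.201
gripper_force: 30.0
```

Call:
play_rows(targets=[{"linear":[-18,25,0],"spin":0,"gripper":1},{"linear":[-8,10,0],"spin":0,"gripper":1},{"linear":[0,0,0],"spin":0,"gripper":1},{"linear":[0,0,0],"spin":0,"gripper":1},{"linear":[0,0,0],"spin":0,"gripper":1}])

```text
t: 45.43
ee_pos: [626.9, 139.2, 162.4]
ee_rot: [-2.221, -2.22, 0.001]
contact_force: [0.3, 0.9, 0.2]
width: 0.199
gripper_force: 30.0
```

Run:
```python
from h import *
s=sense();print(s['ee_pos'],s['width'],s['gripper_force']); x,y,z=s['ee_pos']
c=cam('side');d=cam('top')
print('held',lids(c,z+9+6+5,(x-40,y-40),(x+40,y+40)),lids(d,z+20,(x-40,y-40),(x+40,y+40)))
print('rest',lids(c),lids(d))
```

```text
[626.86057967 139.21190611 162.44622264] 0.199463748620327 30.000013411045074
held [] [(614.5, 106.8, 20.4)]
rest [(478.3, 357.4, 31.7), (567.5, 326.2, 32.0)] []
```

Call:
play_rows(targets=[{"linear":[0,2.5,8],"spin":0,"gripper":1},{"linear":[0,0,12],"spin":0,"gripper":1},{"linear":[0,0,10],"spin":0,"gripper":1},{"linear":[0,0,4],"spin":0,"gripper":1},{"linear":[0,0,0],"spin":0,"gripper":1},{"linear":[0,0,0],"spin":0,"gripper":1}])

```text
t: 46.03
ee_pos: [630.4, 138.6, 128.4]
ee_rot: [-2.222, -2.22, 0.001]
contact_force: [0.1, 0.3, 0.5]
width: 0.204
gripper_force: 30.0
```

Call:
play_rows(targets=[{"linear":[0,0,1],"spin":0,"gripper":1},{"linear":[0,0,1],"spin":0,"gripper":1},{"linear":[0,0,1],"spin":0,"gripper":1},{"linear":[0,0,0],"spin":0,"gripper":1},{"linear":[0,0,0],"spin":0,"gripper":1}])

```text
t: 46.45
ee_pos: [630.7, 138.6, 126.1]
ee_rot: [2.222, 2.22, 0.0]
contact_force: [-0.0, -0.9, -0.2]
width: 0.205
gripper_force: 30.0
```

Call:
play_rows(targets=[{"linear":[0,-0.8,0.7],"spin":0,"gripper":1},{"linear":[0,0,0.6],"spin":0,"gripper":1},{"linear":[0,0,0],"spin":0,"gripper":1},{"linear":[0,0,0],"spin":0,"gripper":1}])

```text
t: 46.78
ee_pos: [630.1, 138.6, 124.9]
ee_rot: [2.222, 2.22, 0.001]
contact_force: [0.3, 0.3, 3.3]
width: 0.2
gripper_force: 30.0
```

Call:
play_rows(targets=[{"linear":[0,0,0],"spin":0,"gripper":0.5},{"linear":[0,0,0],"spin":0,"gripper":0},{"linear":[0,0,0],"spin":0,"gripper":0},{"linear":[0,0,0],"spin":0,"gripper":0},{"linear":[0,0,-8],"spin":0,"gripper":0},{"linear":[0,0,-20],"spin":0,"gripper":0},{"linear":[0,0,-25],"spin":0,"gripper":0},{"linear":[0,0,-10],"spin":0,"gripper":0},{"linear":[10,-30,0],"spin":0,"gripper":0},{"linear":[0,-30,0],"spin":0,"gripper":0}])

```text
t: 47.62
ee_pos: [570.3, 149.4, 188.6]
ee_rot: [2.222, 2.219, 0.003]
contact_force: [-0.0, 0.9, -0.7]
width: 0.501
gripper_force: 0.0
```

Run:
```python
from h import *
s=sense();print(s['ee_pos'],s['width'])
c=cam('side');d=cam('top')
print('lid on a',lids(c,145,(590,100),(670,180)),lids(d,145,(590,100),(670,180)))
print('rest',lids(c),lids(d))
for u,v in((128,232),(122,160),(122,190)):
  for h in(0,50,100,150,200,250,300,350):
    x,y=ray(d,u,v,h); q=proj(c,(x,y,h)); 
    ok=0<q[0]<640 and 0<q[1]<400
    print(u,v,h,x,y,q,c[0][int(q[1]),int(q[0])] if ok else '-')
```

```text
[570.34022584 149.35621171 188.56362186] 0.500910101677328
lid on a [] [(619.9, 135.3, 40.0)]
rest [(478.3, 357.4, 31.7), (567.5, 326.2, 32.0)] []
128 232 0 470.8 549.0 [280.6 459.2] -
128 232 50 470.4 525.1 [282.3 447. ] -
128 232 100 470.0 501.2 [284.1 433.8] -
128 232 150 469.6 477.4 [286.  419.4] -
128 232 200 469.2 453.5 [288.1 403.8] -
128 232 250 468.8 429.7 [290.4 386.7] [  0 103  83]
128 232 300 468.4 405.8 [293.  367.9] [166 155 147]
128 232 350 468.0 382.0 [295.8 347.3] [  0 104  86]
122 160 0 681.4 576.8 [183.1 444.8] -
122 160 50 672.5 551.9 [184.9 432.9] -
122 160 100 663.7 526.9 [186.9 419.9] -
122 160 150 654.8 501.9 [189.1 405.8] -
122 160 200 646.0 476.9 [191.4 390.4] [24 26 28]
122 160 250 637.1 452.0 [194.  373.7] [41 34 33]
122 160 300 628.3 427.0 [196.8 355.3] [  9 105  86]
122 160 350 619.4 402.0 [200.  334.9] [ 13 104  85]
122 190 0 592.8 572.5 [222.4 454.8] -
122 190 50 587.5 547.7 [224.2 442.7] -
122 190 100 582.2 522.9 [226.1 429.6] -
122 190 150 576.9 498.1 [228.2 415.3] -
122 190 200 571.6 473.3 [230.5 399.8] [26 30 33]
122 190 250 566.3 448.5 [233.  382.8] [255 255 245]
122 190 300 561.0 423.7 [235.7 364.1] [152 159 137]
122 190 350 555.7 398.9 [238.7 343.5] [209 189 170]
```

Call:
play_rows(targets=[{"linear":[16,0,0],"spin":0,"gripper":0},{"linear":[30,0,0],"spin":0,"gripper":0},{"linear":[36,0,0],"spin":0,"gripper":0},{"linear":[36,0,0],"spin":0,"gripper":0},{"linear":[34,0,0],"spin":0,"gripper":0},{"linear":[24,0,0],"spin":0,"gripper":0},{"linear":[0,0,20],"spin":0,"gripper":0},{"linear":[0,0,30],"spin":0,"gripper":0},{"linear":[0,0,34],"spin":0,"gripper":0},{"linear":[0,0,34],"spin":0,"gripper":0},{"linear":[0,0,12],"spin":0,"gripper":0},{"linear":[0,0,0],"spin":0,"gripper":0}])

```text
t: 48.72
ee_pos: [568.5, 323.7, 54.7]
ee_rot: [-2.221, -2.219, 0.007]
contact_force: [-0.5, -0.3, -0.3]
width: 0.503
gripper_force: 0.0
```

Call:
play_rows(targets=[{"linear":[1.5,-0.8,8],"spin":0,"gripper":0},{"linear":[0,0,0],"spin":0,"gripper":0},{"linear":[0,0,0],"spin":0,"gripper":0}])

```text
t: 48.97
ee_pos: [570.1, 326.6, 51.1]
ee_rot: [2.222, 2.22, 0.003]
contact_force: [0.7, 0.2, -0.3]
width: 0.498
gripper_force: 0.0
```

Call:
play_rows(targets=[{"linear":[0,-2,12],"spin":0,"gripper":0},{"linear":[0,0,18],"spin":0,"gripper":0},{"linear":[0,0,18],"spin":0,"gripper":0},{"linear":[0,0,9],"spin":0,"gripper":0},{"linear":[0,0,3],"spin":0,"gripper":0},{"linear":[0,0,0],"spin":0,"gripper":0},{"linear":[0,0,0],"spin":0,"gripper":0}])

```text
t: 49.55
ee_pos: [567.7, 326.4, -9.7]
ee_rot: [2.222, 2.22, 0.001]
contact_force: [-0.1, 0.7, -0.6]
width: 0.496
gripper_force: 0.0
```

Call:
play_rows(targets=[{"linear":[0,0,0],"spin":0,"gripper":0.5},{"linear":[0,0,0],"spin":0,"gripper":1},{"linear":[0,0,0],"spin":0,"gripper":1},{"linear":[0,0,0],"spin":0,"gripper":1},{"linear":[0,0,0],"spin":0,"gripper":1},{"linear":[0,0,0],"spin":0,"gripper":1},{"linear":[0,0,0],"spin":0,"gripper":1}])

```text
t: 50.13
ee_pos: [567.5, 326.3, -10.1]
ee_rot: [2.222, 2.22, 0.001]
contact_force: [1.0, -0.4, 4.0]
width: 0.2
gripper_force: 30.0
```

Call:
play_rows(targets=[{"linear":[0,0,-8],"spin":0,"gripper":1},{"linear":[0,0,-24],"spin":0,"gripper":1},{"linear":[0,0,-36],"spin":0,"gripper":1},{"linear":[0,0,-38],"spin":0,"gripper":1},{"linear":[0,0,-38],"spin":0,"gripper":1},{"linear":[0,0,-30],"spin":0,"gripper":1},{"linear":[0,0,-12],"spin":0,"gripper":1},{"linear":[-14,-4,0],"spin":0,"gripper":1},{"linear":[-28,-4,0],"spin":0,"gripper":1},{"linear":[-35,0,0],"spin":0,"gripper":1},{"linear":[-35,0,0],"spin":0,"gripper":1},{"linear":[-35,0,0],"spin":0,"gripper":1}])

```text
t: 51.13
ee_pos: [557.2, 176.9, 173.7]
ee_rot: [-2.221, -2.22, 0.004]
contact_force: [0.8, -0.4, 0.0]
width: 0.201
gripper_force: 30.0
```

Call:
play_rows(targets=[{"linear":[-35,0,0],"spin":0,"gripper":1},{"linear":[-35,0,0],"spin":0,"gripper":1},{"linear":[-35,6,0],"spin":0,"gripper":1},{"linear":[-27,20,0],"spin":0,"gripper":1},{"linear":[-13,29,0],"spin":0,"gripper":1},{"linear":[0,20,0],"spin":0,"gripper":1},{"linear":[0,8,0],"spin":0,"gripper":1},{"linear":[0,0,0],"spin":0,"gripper":1},{"linear":[0,0,0],"spin":0,"gripper":1},{"linear":[0,0,0],"spin":0,"gripper":1}])

```text
t: 51.97
ee_pos: [640.3, 34.5, 174.8]
ee_rot: [-2.221, -2.22, 0.002]
contact_force: [-0.1, 0.8, -0.6]
width: 0.201
gripper_force: 30.0
```

Run:
```python
from h import *
s=sense();print(s['ee_pos'],s['width'],s['gripper_force'])
c=cam('side');d=cam('top')
print('lid on a',lids(c,145,(590,100),(670,180)),lids(d,145,(590,100),(670,180)),'rest',lids(c))
print('b',ring(d,(642,34,140),27),'c',ring(d,(655,-71,140),27),ring(c,(655,-71,140),27))
```

```text
[640.31276795  34.47294701 174.78359162] 0.20135063720929233 29.99994456768036
lid on a [] [] rest [(478.3, 357.4, 31.7)]Traceback (most recent call last):
  File "<stdin>", line 5, in <module>
  File "h.py", line 24, in ring
    d=abs(np.hypot(w[:,0]-p[0]-dx,w[:,1]-p[1]-dy)-r); s=(d<2.2).sum()
                   ~^^^^^
IndexError: too many indices for array: array is 1-dimensional, but 2 were indexed
```

Call:
play_rows(targets=[{"linear":[0,1.8,10],"spin":0,"gripper":1},{"linear":[0,0,16],"spin":0,"gripper":1},{"linear":[0,0,14],"spin":0,"gripper":1},{"linear":[0,0,6],"spin":0,"gripper":1},{"linear":[0,0,1.5],"spin":0,"gripper":1},{"linear":[0,0,0],"spin":0,"gripper":1},{"linear":[0,0,0],"spin":0,"gripper":1}])

```text
t: 52.65
ee_pos: [644.1, 34.1, 128.5]
ee_rot: [2.222, 2.22, 0.0]
contact_force: [-1.2, 0.1, 0.8]
width: 0.201
gripper_force: 30.0
```

Call:
play_rows(targets=[{"linear":[0,0,1],"spin":0,"gripper":1},{"linear":[0,0,1],"spin":0,"gripper":1},{"linear":[0,0,0],"spin":0,"gripper":1},{"linear":[0,0,0],"spin":0,"gripper":1}])

```text
t: 52.98
ee_pos: [643.9, 34.1, 126.4]
ee_rot: [2.222, 2.22, 0.0]
contact_force: [-0.4, -0.1, -1.3]
width: 0.202
gripper_force: 30.0
```

Call:
play_rows(targets=[{"linear":[0,-1,1],"spin":0,"gripper":1},{"linear":[0,0,1],"spin":0,"gripper":1},{"linear":[0,0,0.5],"spin":0,"gripper":1},{"linear":[0,0,0],"spin":0,"gripper":1},{"linear":[0,0,0],"spin":0,"gripper":1}])

```text
t: 53.4
ee_pos: [643.0, 34.1, 123.9]
ee_rot: [2.222, 2.22, 0.0]
contact_force: [-0.8, -0.5, 3.8]
width: 0.2
gripper_force: 30.0
```

Call:
play_rows(targets=[{"linear":[0,0,0],"spin":0,"gripper":0.5},{"linear":[0,0,0],"spin":0,"gripper":0},{"linear":[0,0,0],"spin":0,"gripper":0},{"linear":[0,0,0],"spin":0,"gripper":0},{"linear":[0,0,-8],"spin":0,"gripper":0},{"linear":[0,0,-20],"spin":0,"gripper":0},{"linear":[0,0,-25],"spin":0,"gripper":0},{"linear":[0,0,-10],"spin":0,"gripper":0},{"linear":[10,-15,0],"spin":0,"gripper":0},{"linear":[20,-25,0],"spin":0,"gripper":0},{"linear":[30,-25,0],"spin":0,"gripper":0},{"linear":[33,-25,0],"spin":0,"gripper":0}])

```text
t: 54.4
ee_pos: [551.8, 127.3, 186.7]
ee_rot: [2.224, 2.218, 0.0]
contact_force: [0.6, 1.7, -0.3]
width: 0.499
gripper_force: 0.0
```

Call:
play_rows(targets=[{"linear":[35,-20,0],"spin":0,"gripper":0},{"linear":[35,-15,0],"spin":0,"gripper":0},{"linear":[35,-10,0],"spin":0,"gripper":0},{"linear":[35,-10,0],"spin":0,"gripper":0},{"linear":[35,-10,0],"spin":0,"gripper":0},{"linear":[30,-6,0],"spin":0,"gripper":0},{"linear":[18,-3.5,0],"spin":0,"gripper":0},{"linear":[7,0,0],"spin":0,"gripper":0},{"linear":[0,0,20],"spin":0,"gripper":0},{"linear":[0,0,28],"spin":0,"gripper":0},{"linear":[0,0,12],"spin":0,"gripper":0},{"linear":[0,0,0],"spin":0,"gripper":0}])

```text
t: 55.4
ee_pos: [477.2, 355.6, 123.9]
ee_rot: [-2.222, -2.219, 0.007]
contact_force: [-0.1, -0.9, -0.4]
width: 0.497
gripper_force: 0.0
```

Run:
```python
from h import *
s=sense();print(s['ee_pos'],s['width'])
c=cam('side');d=cam('top')
for n,p in dict(a=(629.5,139),b=(642.5,34)).items():
  print(n,[lids(k,145,(p[0]-40,p[1]-40),(p[0]+40,p[1]+40)) for k in(c,d)])
print('l2',lids(c))
try: print('c',ring(d,(655.,-71.,140),27),ring(c,(655.,-71.,140),27))
except Exception as e: print(e)
```

```text
[477.20119947 355.5506905  123.931153  ] 0.49747025788852167
a [[], [(619.7, 139.5, 40.4)]]
b [[], [(636.8, 31.0, 33.9)]]
l2 [(472.6, 374.2, 23.4)]
c (np.int64(114), np.float64(656.0), np.float64(-71.0)) (np.int64(83), np.float64(655.0), np.float64(-71.0))
```

Call:
play_rows(targets=[{"linear":[1,0.8,15],"spin":0,"gripper":0},{"linear":[0,0,28],"spin":0,"gripper":0},{"linear":[0,0,25],"spin":0,"gripper":0},{"linear":[0,0,8],"spin":0,"gripper":0},{"linear":[0,0,0],"spin":0,"gripper":0},{"linear":[0,0,0],"spin":0,"gripper":0}])

```text
t: 56.0
ee_pos: [480.1, 358.5, 52.0]
ee_rot: [2.222, 2.22, 0.001]
contact_force: [-0.2, -0.4, -0.4]
width: 0.5
gripper_force: 0.0
```

Run:
```python
from h import *
from scipy.optimize import least_squares
s=sense();print(s['ee_pos'])
c=cam('side'); im=c[0].astype(int); r,g=im[...,0],im[...,1]
m=((r>g-6)&(r>95)&(abs(r-g)<30)).astype(np.uint8)
q=proj(c,(478,357,11)).astype(int); print('near',q)
for k in cv2.findContours(m,cv2.RETR_EXTERNAL,cv2.CHAIN_APPROX_NONE)[0]:
    if len(k)<15: continue
    w=np.array([ray(c,*p[0],11) for p in k])
    if abs(w.mean(0)-[478,357]).max()<50:
        f=least_squares(lambda p:np.hypot(*(w-p).T)-31.5,w.mean(0)+[0,-8],loss='soft_l1'); print(len(k),w.min(0),w.max(0),f.x.round(1),np.median(abs(f.fun)).round(2))
```

```text
[480.11627124 358.5445208   51.97352243]
near [301 362]
22 [458.6 378.3] [481. 389.] [480.3 355.8] 1.21
17 [421.1 363.2] [435.1 370.8] [430.2 336.5] 2.34
```

Call:
play_rows(targets=[{"linear":[-1,-1.6,12],"spin":0,"gripper":0},{"linear":[0,0,18],"spin":0,"gripper":0},{"linear":[0,0,18],"spin":0,"gripper":0},{"linear":[0,0,9],"spin":0,"gripper":0},{"linear":[0,0,4],"spin":0,"gripper":0},{"linear":[0,0,0],"spin":0,"gripper":0},{"linear":[0,0,0],"spin":0,"gripper":0}])

```text
t: 56.63
ee_pos: [478.2, 357.5, -9.8]
ee_rot: [2.222, 2.22, 0.001]
contact_force: [0.6, -0.1, 0.2]
width: 0.502
gripper_force: 0.0
```

Call:
play_rows(targets=[{"linear":[0,0,0],"spin":0,"gripper":0.5},{"linear":[0,0,0],"spin":0,"gripper":1},{"linear":[0,0,0],"spin":0,"gripper":1},{"linear":[0,0,0],"spin":0,"gripper":1},{"linear":[0,0,0],"spin":0,"gripper":1},{"linear":[0,0,0],"spin":0,"gripper":1},{"linear":[0,0,0],"spin":0,"gripper":1}])

```text
t: 57.22
ee_pos: [478.1, 357.4, -10.1]
ee_rot: [2.222, 2.22, 0.001]
contact_force: [0.7, -0.6, 3.6]
width: 0.198
gripper_force: 30.0
```

Call:
play_rows(targets=[{"linear":[0,0,-8],"spin":0,"gripper":1},{"linear":[0,0,-24],"spin":0,"gripper":1},{"linear":[0,0,-36],"spin":0,"gripper":1},{"linear":[0,0,-38],"spin":0,"gripper":1},{"linear":[0,0,-38],"spin":0,"gripper":1},{"linear":[0,0,-30],"spin":0,"gripper":1},{"linear":[0,0,-12],"spin":0,"gripper":1},{"linear":[-14,0,0],"spin":0,"gripper":1},{"linear":[-28,3,0],"spin":0,"gripper":1},{"linear":[-34,4,0],"spin":0,"gripper":1},{"linear":[-34,4,0],"spin":0,"gripper":1},{"linear":[-34,4,0],"spin":0,"gripper":1}])

```text
t: 58.22
ee_pos: [491.1, 210.8, 173.8]
ee_rot: [-2.221, -2.22, 0.004]
contact_force: [1.2, -0.2, -0.6]
width: 0.202
gripper_force: 30.0
```

Call:
play_rows(targets=[{"linear":[-34,4,0],"spin":0,"gripper":1},{"linear":[-34,4,0],"spin":0,"gripper":1},{"linear":[-34,4,0],"spin":0,"gripper":1},{"linear":[-34,4,0],"spin":0,"gripper":1},{"linear":[-34,4,0],"spin":0,"gripper":1},{"linear":[-34,6,0],"spin":0,"gripper":1},{"linear":[-34,10,0],"spin":0,"gripper":1},{"linear":[-26,20,0],"spin":0,"gripper":1},{"linear":[-14,30,0],"spin":0,"gripper":1},{"linear":[-5,34,0],"spin":0,"gripper":1},{"linear":[0,28,0],"spin":0,"gripper":1},{"linear":[0,12,0],"spin":0,"gripper":1}])

```text
t: 59.22
ee_pos: [653.8, -71.1, 173.6]
ee_rot: [-2.223, -2.218, 0.002]
contact_force: [0.1, 0.6, -0.9]
width: 0.202
gripper_force: 30.0
```

Call:
play_rows(targets=[{"linear":[0,0,0],"spin":0,"gripper":1},{"linear":[0,0,0],"spin":0,"gripper":1},{"linear":[0,0,0],"spin":0,"gripper":1}])

```text
t: 59.47
ee_pos: [650.5, -69.8, 174.6]
ee_rot: [-2.221, -2.22, 0.002]
contact_force: [-0.6, 0.0, 0.3]
width: 0.2
gripper_force: 30.0
```

Call:
play_rows(targets=[{"linear":[-1,4,8],"spin":0,"gripper":1},{"linear":[0,0,16],"spin":0,"gripper":1},{"linear":[0,0,14],"spin":0,"gripper":1},{"linear":[0,0,7],"spin":0,"gripper":1},{"linear":[0,0,1.5],"spin":0,"gripper":1},{"linear":[0,0,0],"spin":0,"gripper":1},{"linear":[0,0,0],"spin":0,"gripper":1}])

```text
t: 60.05
ee_pos: [656.6, -71.0, 129.5]
ee_rot: [2.222, 2.22, 0.0]
contact_force: [-0.7, 0.1, -0.8]
width: 0.201
gripper_force: 30.0
```

Call:
play_rows(targets=[{"linear":[0,0,1],"spin":0,"gripper":1},{"linear":[0,0,1],"spin":0,"gripper":1},{"linear":[0,0,0.7],"spin":0,"gripper":1},{"linear":[0,0,0],"spin":0,"gripper":1},{"linear":[0,0,0],"spin":0,"gripper":1}])

```text
t: 60.47
ee_pos: [656.5, -70.9, 126.6]
ee_rot: [2.222, 2.22, 0.0]
contact_force: [-0.4, 0.5, -0.7]
width: 0.202
gripper_force: 30.0
```

Call:
play_rows(targets=[{"linear":[0,-0.7,1],"spin":0,"gripper":1},{"linear":[0,0,1],"spin":0,"gripper":1},{"linear":[0,0,0.5],"spin":0,"gripper":1},{"linear":[0,0,0],"spin":0,"gripper":1},{"linear":[0,0,0],"spin":0,"gripper":1}])

```text
t: 60.88
ee_pos: [655.7, -71.0, 124.0]
ee_rot: [2.222, 2.22, 0.0]
contact_force: [0.0, 0.1, 0.9]
width: 0.203
gripper_force: 30.0
```

Touching. I'll release it and withdraw up and back, clear of the view, then take the final picture.

Call:
play_rows(targets=[{"linear":[0,0,0.6],"spin":0,"gripper":0.5},{"linear":[0,0,0],"spin":0,"gripper":0},{"linear":[0,0,0],"spin":0,"gripper":0},{"linear":[0,0,0],"spin":0,"gripper":0},{"linear":[0,0,-8],"spin":0,"gripper":0},{"linear":[0,0,-20],"spin":0,"gripper":0},{"linear":[0,0,-30],"spin":0,"gripper":0},{"linear":[0,0,-30],"spin":0,"gripper":0},{"linear":[-6,-30,-10],"spin":0,"gripper":0},{"linear":[-14,-38,0],"spin":0,"gripper":0},{"linear":[-18,-38,0],"spin":0,"gripper":0},{"linear":[-20,-38,0],"spin":0,"gripper":0}])

```text
t: 61.88
ee_pos: [511.5, -128.1, 221.9]
ee_rot: [2.221, 2.221, 0.001]
contact_force: [0.4, -1.3, 0.9]
width: 0.497
gripper_force: 0.0
```

Call:
play_rows(targets=[{"linear":[-25,-10,0],"spin":0,"gripper":0},{"linear":[-25,0,0],"spin":0,"gripper":0},{"linear":[-15,0,0],"spin":0,"gripper":0},{"linear":[0,0,0],"spin":0,"gripper":0},{"linear":[0,0,0],"spin":0,"gripper":0}])

```text
t: 62.3
ee_pos: [503.0, -193.4, 221.8]
ee_rot: [2.224, 2.219, 0.0]
contact_force: [0.1, 0.6, -0.2]
width: 0.502
gripper_force: 0.0
```

Run:
```python
from h import *
c=cam('side');d=cam('top'); print(sense()['ee_pos'])
a=cv2.resize(c[0][95:285,225:405],None,fx=2.2,fy=2.2,interpolation=cv2.INTER_CUBIC); b=cv2.resize(d[0][130:260,230:400],None,fx=2.3,fy=2.3,interpolation=cv2.INTER_CUBIC)
h=max(a.shape[0],b.shape[0]); o=np.zeros((h,a.shape[1]+b.shape[1],3),np.uint8); o[:a.shape[0],:a.shape[1]]=a; o[:b.shape[0],a.shape[1]:]=b
print(o.shape); cv2.imwrite('pics/end.png',o[...,::-1])
for n,p in dict(a=(629.5,139),b=(642.5,34),c=(655.5,-71)).items():
  for k,t in((c,'side'),(d,'top')): print(n,t,lids(k,145,(p[0]-40,p[1]-40),(p[0]+40,p[1]+40)))
```

```text
[ 503.09531579 -192.39455476  221.49373136]
(418, 787, 3)
a side []
a top [(619.7, 138.6, 40.7)]
b side []
b top [(637.5, 31.5, 33.4)]
c side []
c top []
```

View pics/end.png

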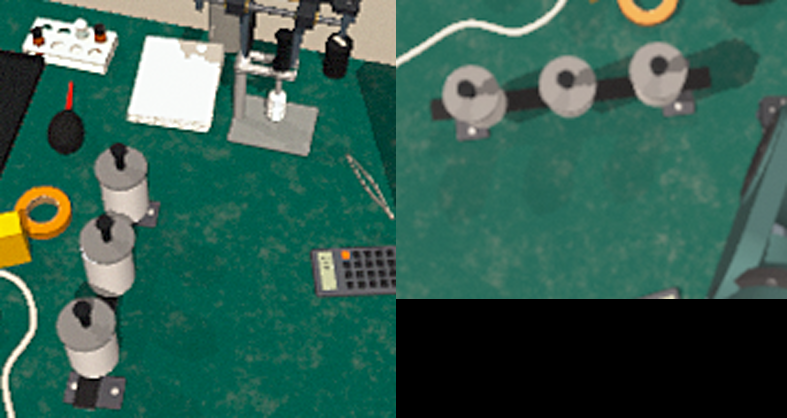

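The final picture shows three lidded beakers on the rail. Disc centres are at about (87,326), (108,241), (122,172) in the side view and (469,94), (567,86), (659,73) in the top view. The brush is in its fork. A quick numeric check of the centring, then I hand in.

Run:
```python
from h import *
c=cam('side');d=cam('top')
for u,v in((87,326),(108,241),(122,172)): print('side',ray(c,225+u/2.2,95+v/2.2,145))
for u,v in((469,94),(567,86),(659,73)): print('top',ray(d,230+(u-396)/2.3,130+v/2.3,145))
print(sense()['contact_force'],sense()['t'])
```

```text
side [625.7 141.8]
side [636.7  34.1]
side [650.2 -62.7]
top [627.9 139.9]
top [637.1  30.5]
top [651.9 -71.9]
[0.82592038 0.15343966 0.83329048] 62.5
```

```bash
python3 -c "
from bench import *
print(hand_in())"
```

```text
the job is handed in; nothing more can be done
None
```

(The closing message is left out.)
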